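# Put the washstand caddies and soap board away

### The job

Tidy the washstand: slide the soap board all the way into the slot of the blue riser, finless end first, and hang every metal caddy that stands on the counter by its arch on the carousel, one to a free hook. Turn the carousel so that a free hook comes to the front, on the robot's side, for each caddy, and hang it there; leave the bottles and other things on the counter where they are.

Things in the scene. Friction and masses are not known exactly. Their poses are not given: they have to be found in the camera images.
- carousel: the carousel's fixed foot: a white disc 170 mm across on the counter, with a post. Origin: on the post's axis at counter height. Its -x axis is the carousel's front, roughly towards the robot. The six hooks pass round the axis with their tips 116 mm from it
- rotor (a joint): turn of the carousel's upper part about its vertical axis, rad, counter-clockwise from above positive, at most 2 turns either way; slight friction (0.06 N m), stays where left. At 0 hook_a points to the front. Six level hooks, 60 degrees apart, on a hub (17 mm radius, top at 215 mm); three carry a comb, a brush and a hand mirror, fixed there; the three between are free
- knob (a point): centre of the wooden bar handle on top of the carousel's hub, on the axis: 54 mm long along this point's x axis, 14 mm thick (y), 34 mm tall, centred on this point (height 226 to 260 mm). Gripped from above and twisted, it turns the carousel
- hook_a (a point): a free hook: this point is on top of its level bar, 90 mm from the carousel's axis and 190 mm above the counter, where a crossbar rests. The bar is 8 mm thick and runs out to 112 mm from the axis, where its tip turns up to height 205 mm. It stands 0 degrees counter-clockwise round from hook_a
- hook_b (a point): a free hook: this point is on top of its level bar, 90 mm from the carousel's axis and 190 mm above the counter, where a crossbar rests. The bar is 8 mm thick and runs out to 112 mm from the axis, where its tip turns up to height 205 mm. It stands 120 degrees counter-clockwise round from hook_a
- hook_c (a point): a free hook: this point is on top of its level bar, 90 mm from the carousel's axis and 190 mm above the counter, where a crossbar rests. The bar is 8 mm thick and runs out to 112 mm from the axis, where its tip turns up to height 205 mm. It stands 240 degrees counter-clockwise round from hook_a
- caddy_1: open square metal caddy, 60 x 60 x 50 mm, with a fixed arch over it (in its y-z plane) and on the arch a wooden grip tab: height 108 to 142 mm, 28 mm wide along y, 12 mm thick along x, centred. Origin: centre of its underside, z up. A hook passes under the arch along the caddy's x, either way round. 0.16 kg. None if absent in this run or while in the fingers
- eye_1 (a point): middle of the underside of caddy_1's crossbar, 100 mm above its underside: this rests on the hook. The crossbar is 12 mm thick (x) and 8 mm high; the opening below it is 54 mm wide (y) and 50 mm high, down to the caddy's rim. None when absent
- caddy_2: open square metal caddy, 60 x 60 x 50 mm, with a fixed arch over it (in its y-z plane) and on the arch a wooden grip tab: height 108 to 142 mm, 28 mm wide along y, 12 mm thick along x, centred. Origin: centre of its underside, z up. A hook passes under the arch along the caddy's x, either way round. 0.16 kg. None if absent in this run or while in the fingers
- eye_2 (a point): middle of the underside of caddy_2's crossbar, 100 mm above its underside: this rests on the hook. The crossbar is 12 mm thick (x) and 8 mm high; the opening below it is 54 mm wide (y) and 50 mm high, down to the caddy's rim. None when absent
- caddy_3: open square metal caddy, 60 x 60 x 50 mm, with a fixed arch over it (in its y-z plane) and on the arch a wooden grip tab: height 108 to 142 mm, 28 mm wide along y, 12 mm thick along x, centred. Origin: centre of its underside, z up. A hook passes under the arch along the caddy's x, either way round. 0.16 kg. None if absent in this run or while in the fingers
- eye_3 (a point): middle of the underside of caddy_3's crossbar, 100 mm above its underside: this rests on the hook. The crossbar is 12 mm thick (x) and 8 mm high; the opening below it is 54 mm wide (y) and 50 mm high, down to the caddy's rim. None when absent
- board: wooden soap board, a flat slab 170 x 64 x 12 mm. Origin: centre of its underside; x along its length. At its -x end stands a wooden fin to hold it by: 30 mm long (x), 14 mm thick (y), from 12 to 42 mm above the underside, centred 65 mm behind the origin. 0.12 kg
- board_lead (a point): middle of the lower edge of the board's leading (+x, finless) end, 85 mm from the origin
- riser: fixed low blue riser, 120 x 110 x 60 mm (soap dish on its rear half, to 88 mm), origin: centre of its underside. In its front (-x) face is the level slot for the board: 68 mm wide, 15 mm high (from 30 to 45 mm above the counter), 110 mm deep along +x to a stop; its first 20 mm are open above (floor and side walls only)
- slot_mouth (a point): middle of the slot's floor edge at its mouth, 30 mm above the counter; x points into the slot
- slot_end (a point): middle of the slot floor's far end, at the stop, 110 mm in from the mouth; the board's leading edge comes here, and the last 60 mm of the board with the fin stays outside
- tin: short steel tin, a bystander standing on the counter: leave it alone. Origin: centre of its underside
- pump: tall white bottle, a bystander standing on the counter: leave it alone. Origin: centre of its underside
- cream: low glass jar, a bystander standing on the counter: leave it alone. Origin: centre of its underside
- shampoo: tall blue bottle, a bystander standing on the counter: leave it alone. Origin: centre of its underside
- sponge: flat sponge block, a bystander standing on the counter: leave it alone. Origin: centre of its underside
- tumbler: white tumbler, a bystander standing on the counter: leave it alone. Origin: centre of its underside

How it is judged:
By the outcome, as a careful person would: the job done as asked, in the order asked, and still so for the second after the job is handed in, with the robot touching nothing.
Of caddy_1, caddy_2, caddy_3 only 2 to 3 are there at a start; the rules pass over those that are not, and their reading is None.
At some moment in a run one of caddy_1, caddy_2, caddy_3 may be knocked a few centimetres aside while the robot is not near it.
It also fails if it takes over 210 s, if anything falls off the work surface, if the arm or the gripper's body presses on something with over 40 N, if the wrist force passes 120 N, or if a joint passes its speed limit or range.

### The arm

A 7-joint arm with a two-finger parallel gripper is mounted at the origin on the work surface. World frame = base frame: x ahead of the robot, y to its left, z up, the work surface at z = 0. Lengths are in m, angles in degrees, forces in N, time in s.
With the tool pointing down it reaches from about 0.425 to 0.975 m from the base axis. Payload 16.7 kg.
Tool frame: the origin (TCP) lies between the finger pads; the fingertips stand ctrl.tip_reach ahead of it and the grasp point (between the pads) lies 8 mm behind it (ctrl.tip_reach is the distance from the TCP to the fingertips, in m); z points along the fingers, y is the direction in which the jaws open and shut (so a half turn about z gives the same grasp; the last joint's range is limited). The gripper opens to 85 mm and grips with 20 to 120 N. Pads are 22 mm wide; open, the fingers measure 114 mm over their backs; the gripper's body (76 mm by 85 mm) begins 54 mm behind the grasp point. The pads swing forward as they close: fully open they stand 13 mm farther back than shut.
Start: joints at [58.986, 24.414, 4.234, 92.017, -1.954, 63.644, -3.845], TCP at [0.258, -0.624, 0.242] pointing down, gripper open.
Joint ranges: [-163.25, 163.25], [-28.42, 122.38], [-70.27, 78.77], [12.13, 141.07], [-58.53, 238.53], [9.26, 117.41], [-156.51, 156.51]. Speed limits (degrees/s): [108.29, 108.29, 136.94, 136.94, 172.46, 172.46, 172.46].

### API

Orientations are given as a 3x3 rotation matrix whose columns are the frame's x, y, z axes.
In Python, from workcell import ctrl gives the robot as it stands.
- The arm moves only by the tool carry_out, never from a script. Its argument "commands" is a list of rows, each an object of numbers: "dx", "dy", "dz": the shift along the world's x, y, z in units of 50 cm (1.0 is 50 cm); "roll": the turn about the world's z in units of pi/2 rad (1.0 is pi/2 rad); "jaw": the finger opening in mm, from 0 to 85.4. A call has 1 to 12 rows; each row is the pose to reach, as a shift and turn from the pose commanded when the call began; what a row does not reach only later rows make up. A row lasts 1/8 s, in which the tool goes at most 62.5 mm and 10.7 degrees, less where a joint would pass 70% of its speed; a pose out of reach is approached as far as the arm can. A call with a number of a shift or a turn outside -1 to 1 is refused whole. A call with a gripper value outside its range is refused whole. The fingers move at their own pace and stop on an object; the grip force is fixed at half the most. Time passes only in rows, so rows that repeat a pose let the fingers close. It gives the time, the measured TCP pose, the force and the opening at its end, in the units of the state.
- ctrl.observe(): the state, without advancing time (a new reading comes with each control period).
- ctrl.snapshot(name): name is "scene" or "top"; returns the picture (384x512x3 uint8, red, green, blue); there is no depth.
- ctrl.camera_model(name): a dict with "fx", "fy", "cx", "cy" (pixels), "view" (4x4, takes a point from world to camera coordinates). Camera axes: x right, y down, z forward; pixel columns grow to the right and rows downward; lengths in m; the calibration is good to about 2 mm. A picture is of the moment at which its call begins. camera_model takes no time and is no camera call.
- ctrl.finish_job(): hands the job in, once; it reports no verdict.
The state is a dict: "time": time; "qpos": joint angles; "dq": joint speeds; "effort": joint torques, N m; "ee_pos": TCP position; "ee_rot": TCP orientation; "ft_force": force on the tool from outside, world axes, zero at the start; "wrist_torque": the same for the moment, N m; "grip_width": finger opening in m.
Only numpy, scipy, OpenCV 4.12 (cv2) and the standard library are available. Lean on these libraries where they do the work, as an engineer would, in place of code of your own. Each camera call takes 0.05 s, during which the arm holds its last target.

## Working session

There is one attempt and no reset: what is moved stays moved. The work goes in short steps, Python scripts to look and compute and a tool call to move; the robot and the scene stay as the last step left them, time stands still between calls to the robot, and variables do not carry over. Pictures are saved under pics/ and viewed, and the job is handed in when it is done.

Besides the shell and the picture viewer there is one more tool, called after "Call:" by a JSON object that holds its "api" and its "payload". carry_out: Moves the arm, as the interface text tells. Shifts and turns lie within -1 to 1; 1 stands for 50 cm of shift or pi/2 rad of turn. Its arguments: {"type":"object","properties":{"commands":{"type":"array","items":{"type":"object","properties":{"dx":{"type":"number","minimum":-1,"maximum":1},"dy":{"type":"number","minimum":-1,"maximum":1},"dz":{"type":"number","minimum":-1,"maximum":1},"roll":{"type":"number","minimum":-1,"maximum":1},"jaw":{"type":"number"}}}}},"required":["commands"]}

```bash
mkdir -p pics; ls; python3 - <<'E'
from workcell import ctrl
import cv2
s=ctrl.observe()
print(s['time'],s['ee_pos'],s['ee_rot'],s['grip_width'],ctrl.tip_reach)
for n in('scene','top'):
    im=ctrl.snapshot(n); cv2.imwrite(f'pics/{n}0.png',im[:,:,::-1]); m=ctrl.camera_model(n); print(n,m)
E
```

```text
pics
0.0 [ 0.25757376 -0.62349895  0.24162093] [[ 9.24253230e-01  3.81779607e-01 -5.47315282e-04]
 [ 3.81779992e-01 -9.24252537e-01  1.13397724e-03]
 [-7.29281543e-05 -1.25703615e-03 -9.99999207e-01]] 0.08563595475758731 0.011
scene {'fx': 385.0307083301739, 'fy': 385.0307083301739, 'cx': 249.57784977372359, 'cy': 187.90585392789126, 'view': array([[ 0.52557005,  0.85074505, -0.00299739, -0.27870355],
       [ 0.69297619, -0.43014271, -0.57858557, -0.30582281],
       [-0.49351811,  0.30201012, -0.81561618,  1.52226173],
       [ 0.        ,  0.        ,  0.        ,  1.        ]])}
top {'fx': 402.6830416655976, 'fy': 402.6830416655976, 'cx': 254.24560318521532, 'cy': 188.29930016746923, 'view': array([[ 0.01064372, -0.99990726, -0.00849572, -0.02277303],
       [-0.99010393, -0.00934965, -0.14002427,  0.60030156],
       [ 0.13993185,  0.00990202, -0.99011162,  1.0730209 ],
       [ 0.        ,  0.        ,  0.        ,  1.        ]])}
```

View pics/scene0.png

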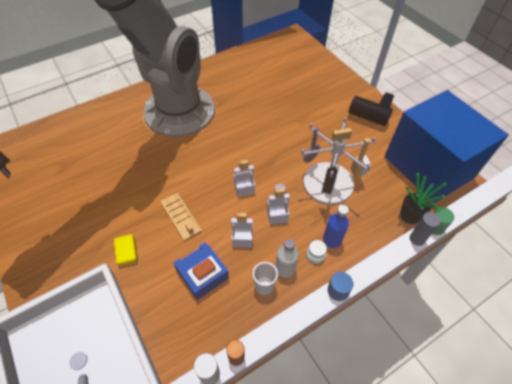

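View pics/top0.png

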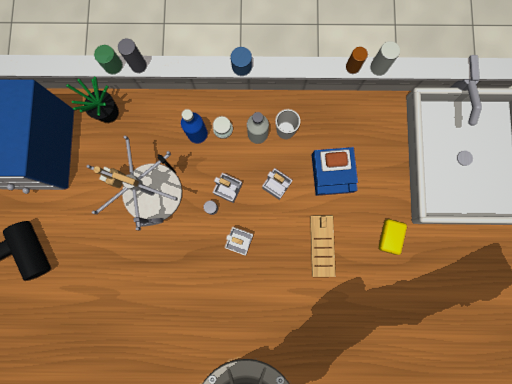

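Both views show three caddies (top view at about (228,187), (278,183) and (239,240)). The carousel disc is at (152,192), the riser at (335,171), and the board at (322,245) with its fin apparently at the top end. I'll zoom in next.

```bash
cat > h.py <<'E'
import numpy as np, cv2
from workcell import ctrl
M={n:ctrl.camera_model(n) for n in('scene','top')}
def ray(n,u,v):
    m=M[n];V=m['view'];R=V[:3,:3];t=V[:3,3]
    d=R.T@np.array([(u-m['cx'])/m['fx'],(v-m['cy'])/m['fy'],1]);return -R.T@t,d
def onz(n,u,v,z):
    o,d=ray(n,u,v);return o+d*(z-o[2])/d[2]
def proj(n,p):
    m=M[n];q=m['view'][:3,:3]@np.array(p)+m['view'][:3,3];return np.array([m['fx']*q[0]/q[2]+m['cx'],m['fy']*q[1]/q[2]+m['cy']])
def tri(a,b):
    o1,d1=ray('scene',*a);o2,d2=ray('top',*b)
    s=np.linalg.lstsq(np.c_[d1,-d2],o2-o1,rcond=None)[0]
    p,q=o1+d1*s[0],o2+d2*s[1];return (p+q)/2,np.linalg.norm(p-q)
def crop(src,x0,y0,w,h,k,out):
    im=cv2.imread(src) if isinstance(src,str) else src
    c=cv2.resize(im[y0:y0+h,x0:x0+w],None,fx=k,fy=k,interpolation=cv2.INTER_CUBIC)
    for i in range(0,w,10):
        cv2.line(c,(i*k,0),(i*k,4 if (x0+i)%50 else 12),(0,255,0),1)
        if (x0+i)%20==0: cv2.putText(c,str(x0+i),(i*k,22),0,.4,(0,255,0),1)
    for j in range(0,h,10):
        cv2.line(c,(0,j*k),(4,j*k),(0,255,0),1)
        if (y0+j)%20==0: cv2.putText(c,str(y0+j),(6,j*k+4),0,.4,(0,255,0),1)
    cv2.imwrite(out,c)
E
python3 - <<'E'
from h import *
crop('pics/top0.png',80,100,200,160,4,'pics/t1.png') if 0 else crop('pics/top0.png',200,140,170,145,4,'pics/t1.png')
crop('pics/top0.png',80,125,120,110,5,'pics/t2.png')
crop('pics/scene0.png',155,150,160,150,4,'pics/s1.png')
crop('pics/scene0.png',285,110,100,100,6,'pics/s2.png')
E
```

```text
(no output)
```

View pics/t1.png

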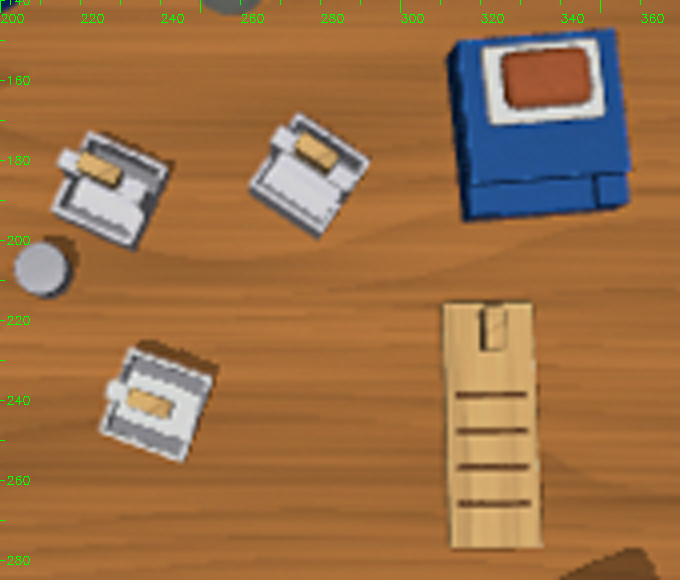

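View pics/t2.png

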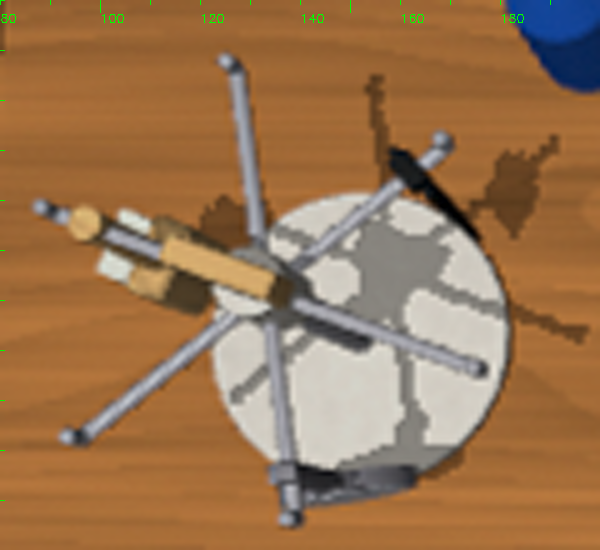

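View pics/s1.png

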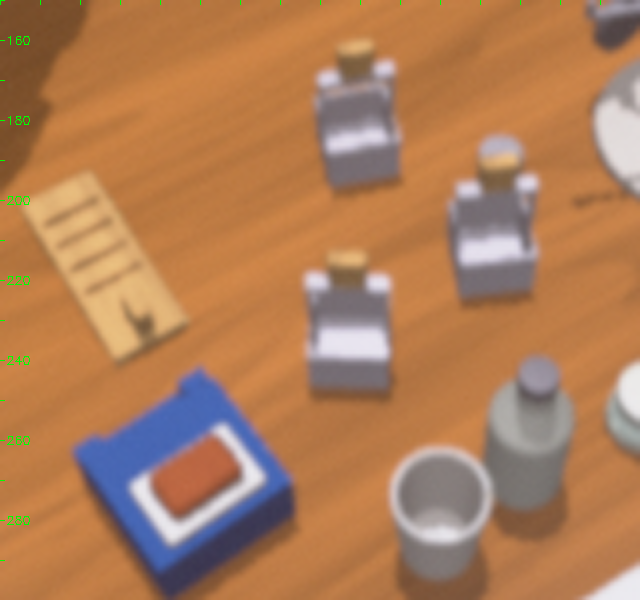

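View pics/s2.png

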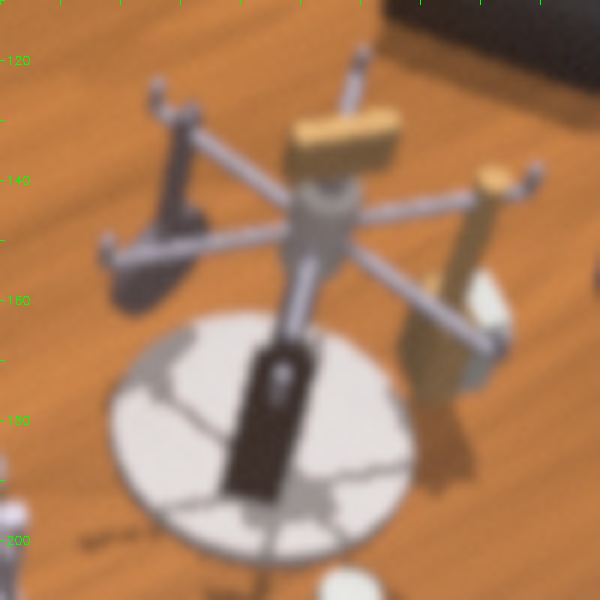

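```bash
python3 - <<'E'
from h import *
np.set_printoptions(precision=4,suppress=True)
im=cv2.imread('pics/top0.png')
# disc
hsv=cv2.cvtColor(im,cv2.COLOR_BGR2HSV)
# disc edge points
pts=[(122.5,195),(124,207),(182,192),(178,175),(150,163.7),(130,218),(180,203)]
w=np.array([onz('top',u,v,0.004)[:2] for u,v in pts])
A=np.c_[2*w,np.ones(len(w))];s=np.linalg.lstsq(A,(w**2).sum(1),rcond=None)[0]
c=s[:2];print('disc',c,np.sqrt(s[2]+c@c))
for nm,u,v in [('f1',126,137),('comb',168.5,153),('f2',176.5,199),('mir',138,229),('f3',94,212),('br',88,166.5)]:
    p=onz('top',u,v,.203);d=p[:2]-c;print(nm,p,np.hypot(*d),np.degrees(np.arctan2(d[1],d[0])))
for nm,a in [('front0',np.degrees(np.arctan2(*(-c)[::-1])))]: print(nm,a)
# triangulate hook tips
print(tri((302.5,151),(176.5,199)))
print('knob top ends')
for u,v in [(113,174),(137,183)]: print(onz('top',u,v,.26))
print('knob',tri((342.5,131.5),(125,178.5)))
# board corners at z=.012
for u,v in [(310.8,215.8),(333.2,215.8),(335.4,276.7),(313,276.9)]: print('board',onz('top',u,v,.012))
for u,v in [(322.8,217),(327,217.5),(325.8,227.5),(321,227.3)]: print('fin',onz('top',u,v,.042))
# riser: front face bottom/ top corners
for u,v,z in [(316,195,0),(357.3,191.2,0),(354,147,.06),(317,184,.045),(348,184,.045),(357,181.5,.06),(314,185,.06),(312.5,152,.06)]: print('riser',z,onz('top',u,v,z))
for nm,u,v in [('c1',224.5,182),('c2',279,177.5),('c3',237.3,240.5)]: print(nm,onz('top',u,v,.142))
E
```

```text
disc [0.5875 0.2767] 0.08787979773141869
f1 [0.7    0.2928 0.203 ] 0.11366594325028517 8.17858503658584
comb [0.6614 0.1883 0.203 ] 0.11513497612466635 -50.08007307093231
f2 [0.5505 0.1649 0.203 ] 0.11768363199197308 -108.31238396639979
mir [0.4791 0.2524 0.203 ] 0.11107733444239144 -167.4075815707402
f3 [0.5179 0.3583 0.203 ] 0.1073272064042362 130.45739420743604
br [0.6267 0.38   0.203 ] 0.1105080993325934 69.22959266337922
front0 -154.78428722845018
(array([0.5525, 0.1685, 0.196 ]), np.float64(0.00475243974422553))
knob top ends
[0.5991 0.2979 0.26  ]
[0.5792 0.243  0.26  ]
knob (array([0.5912, 0.2744, 0.2544]), np.float64(0.004466984282086936))
board [ 0.5281 -0.1764  0.012 ]
board [ 0.5287 -0.2394  0.012 ]
board [ 0.3609 -0.2426  0.012 ]
board [ 0.3597 -0.181   0.012 ]
fin [ 0.5229 -0.2053  0.042 ]
fin [ 0.5217 -0.2168  0.042 ]
fin [ 0.4944 -0.2131  0.042 ]
fin [ 0.4948 -0.2     0.042 ]
riser 0 [ 0.5887 -0.1934  0.    ]
riser 0 [ 0.6008 -0.3117  0.    ]
riser 0.06 [ 0.7156 -0.2909  0.06  ]
riser 0.045 [ 0.6137 -0.19    0.045 ]
riser 0.045 [ 0.6145 -0.2755  0.045 ]
riser 0.06 [ 0.6193 -0.2967  0.06  ]
riser 0.06 [ 0.6086 -0.1796  0.06  ]
riser 0.06 [ 0.7005 -0.1764  0.06  ]
c1 [0.6017 0.0576 0.142 ]
c2 [ 0.6145 -0.08    0.142 ]
c3 [0.4555 0.0228 0.142 ]
```

```bash
python3 - <<'E'
from h import *
im=cv2.imread('pics/top0.png');im=np.clip(im.astype(float)*1.7,0,255).astype(np.uint8)
crop(im,305,140,60,62,10,'pics/t3.png')
im=cv2.imread('pics/scene0.png');im=np.clip(im.astype(float)*1.7,0,255).astype(np.uint8)
crop(im,168,235,66,66,9,'pics/s3.png')
E
```

```text
(no output)
```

View pics/t3.png

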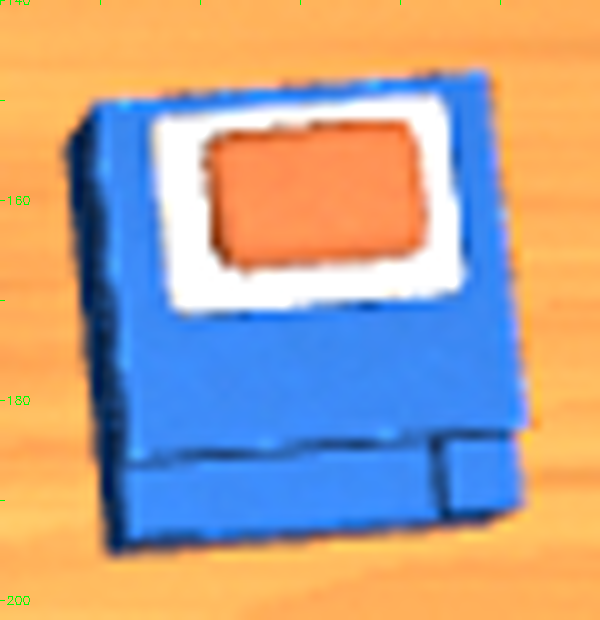

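View pics/s3.png

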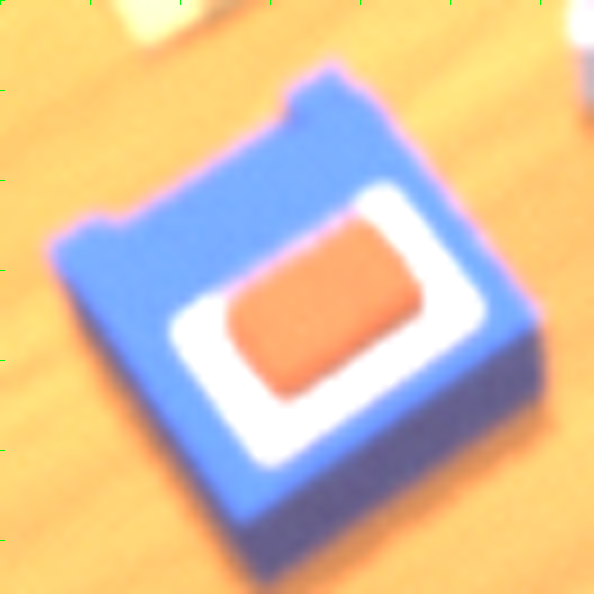

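```bash
python3 - <<'E'
from h import *
np.set_printoptions(precision=4,suppress=True)
print('cam',ray('top',0,0)[0],ray('scene',0,0)[0])
L=[onz('top',u,v,.06) for u,v in [(315,150.5),(318,186.5)]]
R=[onz('top',u,v,.06) for u,v in [(353.8,147.5),(357.6,182.5)]]
for a in(L,R):
    d=a[0]-a[1];print(a,np.degrees(np.arctan2(d[1],d[0])))
B=[onz('top',u,v,.06) for u,v in [(314.8,150.4),(353.6,147.4)]];d=B[0]-B[1];print('back',B,np.linalg.norm(d),np.degrees(np.arctan2(-d[0],d[1])))
F=[onz('top',u,v,0.0) for u,v in [(316.5,195.3),(354,192.2)]];d=F[0]-F[1];print('front z0',F,np.degrees(np.arctan2(-d[0],d[1])))
print('notch line',[onz('top',u,v,0.06) for u,v in [(318,185.8),(357,183)]])
print('floor front',[onz('top',u,v,0.03) for u,v in [(318,194),(348,191.8)]])
k=lambda x,y:(168+x/9,235+y/9)
for nm,p in dict(prongR=(55,245),prongL=(332,62),BL=(540,315),BR=(243,523)).items(): print('scene',nm,onz('scene',*k(*p),.06))
print('notch floor',[onz('scene',*k(*p),.03) for p in [(120,222),(285,122)]])
# scene board corners z .012
kb=lambda x,y:(155+x/4,150+y/4)
for p in [(20,204),(90,171),(188,322),(120,362)]: print('bd',onz('scene',*kb(*p),.012))
E
```

```text
cam [ 0.4445 -0.0278  1.1463] [ 1.1097 -0.3542  1.0638]
[array([ 0.7048, -0.1833,  0.06  ]), array([ 0.6046, -0.1904,  0.06  ])] 4.055262705884064
[array([ 0.7142, -0.2903,  0.06  ]), array([ 0.6166, -0.2983,  0.06  ])] 4.681376224369154
back [array([ 0.7051, -0.1828,  0.06  ]), array([ 0.7145, -0.2898,  0.06  ])] 0.10738231538520684 5.017693883357989
front z0 [array([ 0.5879, -0.1948,  0.    ]), array([ 0.5979, -0.3022,  0.    ])] 5.308475944259305
notch line [array([ 0.6065, -0.1905,  0.06  ]), array([ 0.6152, -0.2966,  0.06  ])]
floor front [array([ 0.5878, -0.1947,  0.03  ]), array([ 0.5948, -0.2784,  0.03  ])]
scene prongR [ 0.6084 -0.2976  0.06  ]
scene prongL [ 0.5975 -0.1941  0.06  ]
scene BL [ 0.7085 -0.1803  0.06  ]
scene BR [ 0.7191 -0.2883  0.06  ]
notch floor [array([ 0.5972, -0.2746,  0.03  ]), array([ 0.5936, -0.2128,  0.03  ])]
bd [ 0.3633 -0.2414  0.012 ]
bd [ 0.3637 -0.1785  0.012 ]
bd [ 0.5333 -0.1756  0.012 ]
bd [ 0.5368 -0.2359  0.012 ]
```

Call:
{"api": "carry_out", "payload": {"commands": [{"dx":0.505,"dy":0.831,"dz":-0.243,"roll":-0.234,"jaw":50},{"dx":0.505,"dy":0.831,"dz":-0.243,"roll":-0.234,"jaw":50},{"dx":0.505,"dy":0.831,"dz":-0.243,"roll":-0.234,"jaw":50},{"dx":0.505,"dy":0.831,"dz":-0.243,"roll":-0.234,"jaw":50},{"dx":0.505,"dy":0.831,"dz":-0.243,"roll":-0.234,"jaw":50},{"dx":0.505,"dy":0.831,"dz":-0.243,"roll":-0.234,"jaw":50},{"dx":0.505,"dy":0.831,"dz":-0.243,"roll":-0.234,"jaw":50},{"dx":0.505,"dy":0.831,"dz":-0.243,"roll":-0.234,"jaw":50},{"dx":0.505,"dy":0.831,"dz":-0.243,"roll":-0.234,"jaw":50},{"dx":0.505,"dy":0.831,"dz":-0.243,"roll":-0.234,"jaw":50},{"dx":0.505,"dy":0.831,"dz":-0.243,"roll":-0.234,"jaw":50},{"dx":0.505,"dy":0.831,"dz":-0.243,"roll":-0.234,"jaw":50}]}}

```text
time: 1.6
ee_pos: [0.5098, -0.2095, 0.1211]
ee_rot: [[1.0, 0.022, 0.0], [0.022, -1.0, -0.0], [0.0, 0.0, -1.0]]
ft_force: [-0.3, 0.4, 0.6]
grip_width: 0.0498
```

```bash
python3 - <<'E'
from h import *
s=ctrl.observe();print(s['time'],s['ee_pos'],s['ee_rot'],s['qpos'],s['ft_force'])
for n in('scene','top'): cv2.imwrite(f'pics/{n}1.png',ctrl.snapshot(n)[:,:,::-1])
crop('pics/scene1.png',110,130,130,130,5,'pics/s4.png')
E
```

```text
1.6 [ 0.50976131 -0.20949478  0.12106696] [[ 9.99751629e-01  2.22841008e-02  3.15301673e-04]
 [ 2.22841928e-02 -9.99751634e-01 -2.91328984e-04]
 [ 3.08731358e-04  2.98282870e-04 -9.99999908e-01]] [ 17.53567207  21.24295378  -2.30361075 114.05635995   1.20242021
  44.70078369 -74.18908228] [-0.25931957  0.4392365   0.61548754]
```

View pics/s4.png

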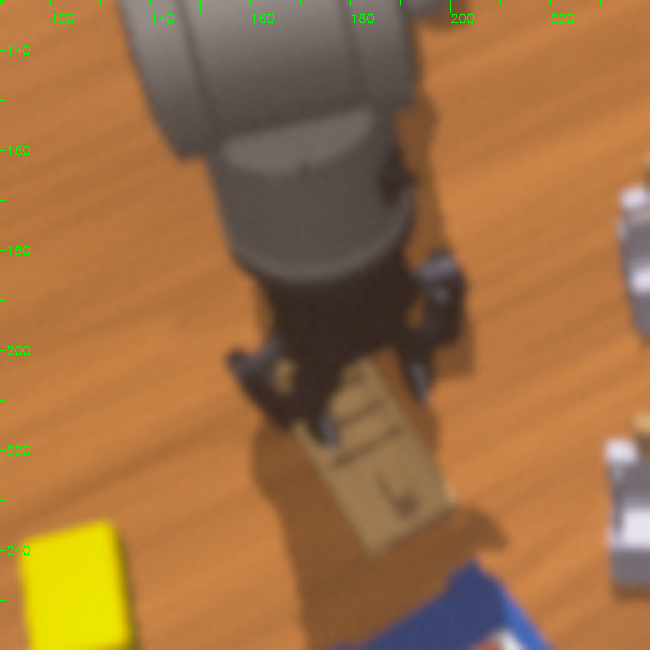

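View pics/top1.png

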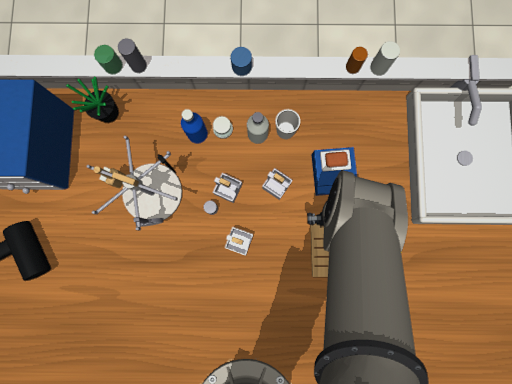

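Call:
{"api": "carry_out", "payload": {"commands": [{"dy":0.003,"dz":-0.1,"jaw":50},{"dy":0.003,"dz":-0.186,"jaw":50},{"dy":0.003,"dz":-0.186,"jaw":50},{"dy":0.003,"dz":-0.186,"jaw":50},{"dy":0.003,"dz":-0.186,"jaw":0},{"dy":0.003,"dz":-0.186,"jaw":0},{"dy":0.003,"dz":-0.186,"jaw":0},{"dy":0.003,"dz":-0.186,"jaw":0},{"dy":0.003,"dz":-0.186,"jaw":0},{"dy":0.003,"dz":-0.186,"jaw":0}]}}

```text
invalid input
```

Call:
{"api": "carry_out", "payload": {"commands": [{"dx":0,"dy":0.003,"dz":-0.1,"roll":0,"jaw":50},{"dx":0,"dy":0.003,"dz":-0.186,"roll":0,"jaw":50},{"dx":0,"dy":0.003,"dz":-0.186,"roll":0,"jaw":50},{"dx":0,"dy":0.003,"dz":-0.186,"roll":0,"jaw":50},{"dx":0,"dy":0.003,"dz":-0.186,"roll":0,"jaw":5},{"dx":0,"dy":0.003,"dz":-0.186,"roll":0,"jaw":5},{"dx":0,"dy":0.003,"dz":-0.186,"roll":0,"jaw":5},{"dx":0,"dy":0.003,"dz":-0.186,"roll":0,"jaw":5},{"dx":0,"dy":0.003,"dz":-0.186,"roll":0,"jaw":5},{"dx":0,"dy":0.003,"dz":-0.186,"roll":0,"jaw":5}]}}

```text
time: 2.95
ee_pos: [0.511, -0.2071, 0.0292]
ee_rot: [[1.0, 0.024, 0.002], [0.024, -1.0, -0.001], [0.002, 0.001, -1.0]]
ft_force: [-3.6, 0.9, 14.1]
grip_width: 0.0129
```

Call:
{"api": "carry_out", "payload": {"commands": [{"dx":0,"dy":0,"dz":0.12,"roll":0,"jaw":5},{"dx":0,"dy":0,"dz":0.24,"roll":0,"jaw":5},{"dx":0,"dy":0,"dz":0.28,"roll":0.1,"jaw":5},{"dx":-0.03,"dy":-0.02,"dz":0.28,"roll":0.22,"jaw":5},{"dx":-0.06,"dy":-0.04,"dz":0.28,"roll":0.33,"jaw":5},{"dx":-0.1,"dy":-0.06,"dz":0.28,"roll":0.44,"jaw":5},{"dx":-0.14,"dy":-0.08,"dz":0.28,"roll":0.55,"jaw":5},{"dx":-0.16,"dy":-0.1,"dz":0.28,"roll":0.66,"jaw":5},{"dx":-0.16,"dy":-0.108,"dz":0.28,"roll":0.77,"jaw":5},{"dx":-0.16,"dy":-0.108,"dz":0.28,"roll":0.88,"jaw":5},{"dx":-0.16,"dy":-0.108,"dz":0.28,"roll":1.0,"jaw":5},{"dx":-0.16,"dy":-0.108,"dz":0.28,"roll":1.0,"jaw":5}]}}

```text
time: 4.45
ee_pos: [0.4301, -0.261, 0.1682]
ee_rot: [[-0.023, 1.0, 0.0], [1.0, 0.023, -0.0], [-0.0, 0.0, -1.0]]
ft_force: [-0.8, 0.2, -1.2]
grip_width: 0.013
```

Call:
{"api": "carry_out", "payload": {"commands": [{"dx":0,"dy":0,"dz":0,"roll":0.11,"jaw":5},{"dx":0,"dy":0,"dz":0,"roll":0.22,"jaw":5},{"dx":0,"dy":0,"dz":0,"roll":0.33,"jaw":5},{"dx":0,"dy":0,"dz":0,"roll":0.44,"jaw":5},{"dx":0,"dy":0,"dz":0,"roll":0.55,"jaw":5},{"dx":0,"dy":0,"dz":0,"roll":0.66,"jaw":5},{"dx":0,"dy":0,"dz":0,"roll":0.77,"jaw":5},{"dx":0,"dy":0,"dz":0,"roll":0.88,"jaw":5},{"dx":0,"dy":0,"dz":0,"roll":0.98,"jaw":5},{"dx":0,"dy":0,"dz":0,"roll":1.0,"jaw":5},{"dx":0,"dy":0,"dz":0,"roll":1.0,"jaw":5}]}}

```text
time: 5.82
ee_pos: [0.4302, -0.2609, 0.1679]
ee_rot: [[-1.0, -0.019, -0.0], [-0.019, 1.0, -0.0], [0.0, -0.0, -1.0]]
ft_force: [-0.1, -0.8, -1.3]
grip_width: 0.0129
```

Call:
{"api": "carry_out", "payload": {"commands": [{"dx":0,"dy":0,"dz":-0.1,"roll":0.043,"jaw":5},{"dx":0,"dy":0,"dz":-0.2,"roll":0.043,"jaw":5},{"dx":0,"dy":0,"dz":-0.2,"roll":0.043,"jaw":5},{"dx":0,"dy":0,"dz":-0.2,"roll":0.043,"jaw":5}]}}

```text
time: 6.32
ee_pos: [0.431, -0.261, 0.0693]
ee_rot: [[-0.996, -0.09, 0.001], [-0.09, 0.996, -0.001], [-0.001, -0.001, -1.0]]
ft_force: [-0.0, -0.1, -0.8]
grip_width: 0.0128
```

```bash
python3 - <<'E'
from h import *
for n in('scene','top'): cv2.imwrite(f'pics/{n}2.png',np.clip(ctrl.snapshot(n)[:,:,::-1]*1.6,0,255).astype(np.uint8))
crop('pics/scene2.png',120,180,110,110,7,'pics/s5.png')
crop('pics/top2.png',300,140,80,100,6,'pics/t5.png')
E
```

```text
(no output)
```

View pics/s5.png

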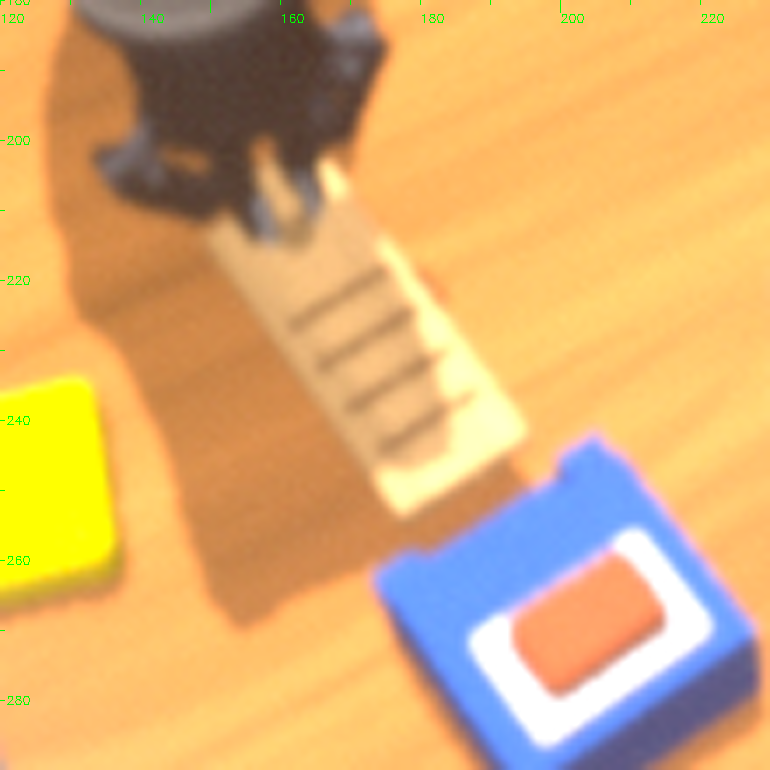

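View pics/t5.png

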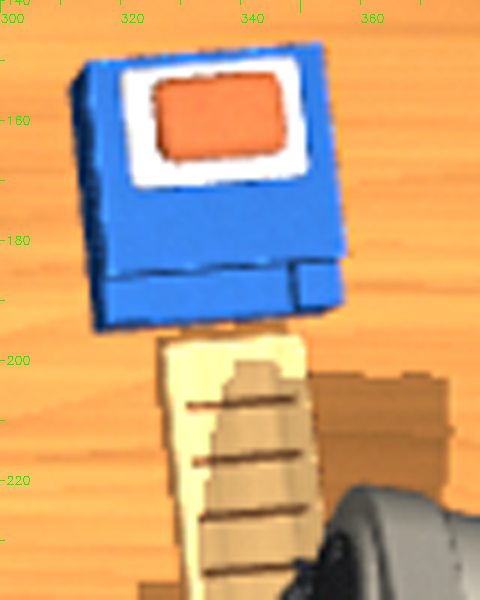

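```bash
python3 - <<'E'
from h import *
np.set_printoptions(precision=4,suppress=True)
k=lambda x,y:(300+x/6,140+y/6)
for nm,p,z in [('leadL',(163,345),.052),('leadR',(303,335),.052),('R2',(320,500),.052),('L2',(183,560),.052),('wallbot',(291,315),.03),('walltop',(298,310),.06),('wallbot2',(287,265),.03),('walltop2',(294,263),.06),('RtopR',(343,302),.06),('RoofR',(343,250),.06),('RoofL',(107,275),.06)]:
    print(nm,onz('top',*k(*p),z))
k=lambda x,y:(120+x/7,180+y/7)
for nm,p,z in [('leadL',(527,430),.052),('leadR',(402,517),.052),('L2',(380,238),.052),('R2',(208,225),.052),('pL',(558,468),.06),('pLi',(562,485),.06),('pR',(425,550),.06),('pR0',(375,578),.06),('pL0',(597,432),.06)]:
    print('sc',nm,onz('scene',*k(*p),z))
e=lambda a:(a[:2])
E
```

```text
leadL [ 0.5756 -0.2163  0.052 ]
leadR [ 0.5808 -0.28    0.052 ]
R2 [ 0.5059 -0.2859  0.052 ]
L2 [ 0.4784 -0.2238  0.052 ]
wallbot [ 0.5929 -0.2797  0.03  ]
walltop [ 0.5912 -0.2762  0.06  ]
wallbot2 [ 0.6164 -0.2784  0.03  ]
walltop2 [ 0.6127 -0.2748  0.06  ]
RtopR [ 0.595  -0.2966  0.06  ]
RoofR [ 0.6189 -0.2972  0.06  ]
RoofL [ 0.6064 -0.19    0.06  ]
sc leadL [ 0.5772 -0.2161  0.052 ]
sc leadR [ 0.5858 -0.2779  0.052 ]
sc L2 [ 0.459 -0.228  0.052]
sc R2 [ 0.4129 -0.2897  0.052 ]
sc pL [ 0.6038 -0.2143  0.06  ]
sc pLi [ 0.6115 -0.2164  0.06  ]
sc pR [ 0.6081 -0.2769  0.06  ]
sc pR0 [ 0.6086 -0.2993  0.06  ]
sc pL0 [ 0.5976 -0.1928  0.06  ]
```

Call:
{"api": "carry_out", "payload": {"commands": [{"dx":0,"dy":0.002,"dz":-0.01,"roll":0,"jaw":5},{"dx":0.02,"dy":0.004,"dz":-0.011,"roll":0,"jaw":5},{"dx":0.04,"dy":0.0055,"dz":-0.011,"roll":0,"jaw":5},{"dx":0.058,"dy":0.007,"dz":-0.011,"roll":0,"jaw":5},{"dx":0.058,"dy":0.007,"dz":-0.011,"roll":0,"jaw":5}]}}

```text
time: 7.05
ee_pos: [0.4602, -0.257, 0.0623]
ee_rot: [[-0.996, -0.092, 0.0], [-0.092, 0.996, 0.0], [-0.0, 0.0, -1.0]]
ft_force: [0.0, 0.4, -1.0]
grip_width: 0.0126
```

```bash
python3 - <<'E'
from h import *
for n in('scene','top'): cv2.imwrite(f'pics/{n}3.png',np.clip(ctrl.snapshot(n)[:,:,::-1]*1.6,0,255).astype(np.uint8))
a=cv2.imread('pics/scene3.png')[200:290,130:230];b=cv2.imread('pics/top3.png')[140:230,305:380]
r=lambda x:cv2.resize(x,None,fx=4.5,fy=4.5,interpolation=cv2.INTER_CUBIC)
cv2.imwrite('pics/c3.png',np.hstack([r(a),r(b)]))
E
```

```text
(no output)
```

View pics/c3.png

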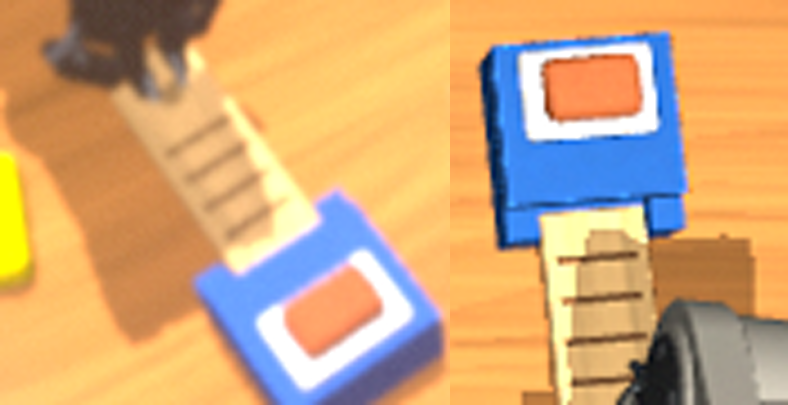

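Call:
{"api": "carry_out", "payload": {"commands": [{"dx":0,"dy":0,"dz":-0.0035,"roll":0,"jaw":5},{"dx":0.01,"dy":0.001,"dz":-0.0035,"roll":0,"jaw":5},{"dx":0.02,"dy":0.002,"dz":-0.0035,"roll":0,"jaw":5},{"dx":0.03,"dy":0.003,"dz":-0.0035,"roll":0,"jaw":5},{"dx":0.04,"dy":0.004,"dz":-0.0035,"roll":0,"jaw":5},{"dx":0.04,"dy":0.004,"dz":-0.0035,"roll":0,"jaw":5}]}}

```text
time: 7.9
ee_pos: [0.4797, -0.2551, 0.0605]
ee_rot: [[-0.996, -0.092, 0.0], [-0.092, 0.996, 0.0], [-0.0, 0.0, -1.0]]
ft_force: [0.4, -0.9, -2.3]
grip_width: 0.0128
```

Call:
{"api": "carry_out", "payload": {"commands": [{"dx":0.02,"dy":0.0018,"dz":0,"roll":0,"jaw":5},{"dx":0.04,"dy":0.0036,"dz":0,"roll":0,"jaw":5},{"dx":0.06,"dy":0.0055,"dz":0,"roll":0,"jaw":5},{"dx":0.08,"dy":0.0073,"dz":0,"roll":0,"jaw":5},{"dx":0.08,"dy":0.0073,"dz":0,"roll":0,"jaw":5}]}}

```text
time: 8.52
ee_pos: [0.5201, -0.2513, 0.0605]
ee_rot: [[-0.996, -0.092, 0.0], [-0.092, 0.996, 0.0], [-0.0, 0.0, -1.0]]
ft_force: [0.0, -0.9, -1.7]
grip_width: 0.013
```

Call:
{"api": "carry_out", "payload": {"commands": [{"dx":0.02,"dy":0.0018,"dz":0,"roll":0,"jaw":5},{"dx":0.04,"dy":0.0036,"dz":0,"roll":0,"jaw":5},{"dx":0.06,"dy":0.0055,"dz":0,"roll":0,"jaw":5},{"dx":0.06,"dy":0.0055,"dz":0,"roll":0,"jaw":5}]}}

```text
time: 9.02
ee_pos: [0.5501, -0.2486, 0.0605]
ee_rot: [[-0.996, -0.092, 0.0], [-0.092, 0.996, 0.0], [-0.0, 0.0, -1.0]]
ft_force: [-0.1, -0.0, -0.9]
grip_width: 0.0128
```

Call:
{"api": "carry_out", "payload": {"commands": [{"dx":0.004,"dy":0.0004,"dz":0,"roll":0,"jaw":5},{"dx":0.008,"dy":0.0007,"dz":0,"roll":0,"jaw":5},{"dx":0.008,"dy":0.0007,"dz":0,"roll":0,"jaw":5}]}}

```text
time: 9.4
ee_pos: [0.5531, -0.2487, 0.0605]
ee_rot: [[-0.996, -0.091, -0.0], [-0.091, 0.996, -0.0], [0.0, -0.0, -1.0]]
ft_force: [0.5, -0.4, -1.6]
grip_width: 0.0132
```

Call:
{"api": "carry_out", "payload": {"commands": [{"dx":0.004,"dy":0.0004,"dz":0,"roll":0,"jaw":5},{"dx":0.008,"dy":0.0007,"dz":0,"roll":0,"jaw":5},{"dx":0.008,"dy":0.0007,"dz":0,"roll":0,"jaw":5}]}}

```text
time: 9.78
ee_pos: [0.5531, -0.2486, 0.0594]
ee_rot: [[-0.996, -0.09, -0.008], [-0.09, 0.996, 0.0], [0.008, 0.001, -1.0]]
ft_force: [-22.2, 1.0, 6.8]
grip_width: 0.0126
```

Call:
{"api": "carry_out", "payload": {"commands": [{"dx":-0.006,"dy":0,"dz":0,"roll":0,"jaw":5},{"dx":-0.006,"dy":0,"dz":-0.001,"roll":0,"jaw":40},{"dx":-0.006,"dy":0,"dz":-0.001,"roll":0,"jaw":40},{"dx":-0.006,"dy":0,"dz":0,"roll":0,"jaw":40},{"dx":-0.006,"dy":0,"dz":0.1,"roll":0,"jaw":40},{"dx":-0.1,"dy":0.1,"dz":0.25,"roll":0,"jaw":40},{"dx":-0.1,"dy":0.2,"dz":0.35,"roll":0,"jaw":40},{"dx":-0.1,"dy":0.3,"dz":0.35,"roll":0,"jaw":40},{"dx":-0.1,"dy":0.4,"dz":0.35,"roll":0,"jaw":40},{"dx":-0.1,"dy":0.5,"dz":0.35,"roll":0,"jaw":40},{"dx":-0.1,"dy":0.5,"dz":0.35,"roll":0,"jaw":40}]}}

```text
time: 11.15
ee_pos: [0.5072, 0.0066, 0.2364]
ee_rot: [[-0.995, -0.098, 0.002], [-0.098, 0.995, 0.001], [-0.002, 0.001, -1.0]]
ft_force: [-0.2, -0.2, 0.5]
grip_width: 0.0401
```

```bash
python3 - <<'E'
from h import *
for n in('scene','top'): cv2.imwrite(f'pics/{n}4.png',np.clip(ctrl.snapshot(n)[:,:,::-1]*1.6,0,255).astype(np.uint8))
a=cv2.imread('pics/scene4.png')[200:290,130:230];b=cv2.imread('pics/top4.png')[140:230,305:380]
r=lambda x:cv2.resize(x,None,fx=4.5,fy=4.5,interpolation=cv2.INTER_CUBIC)
cv2.imwrite('pics/c4.png',np.hstack([r(a),r(b)]))
E
```

View pics/c4.png

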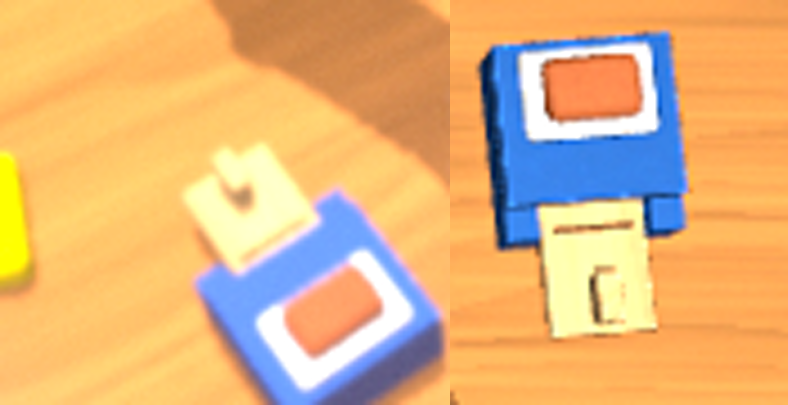

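View pics/top4.png

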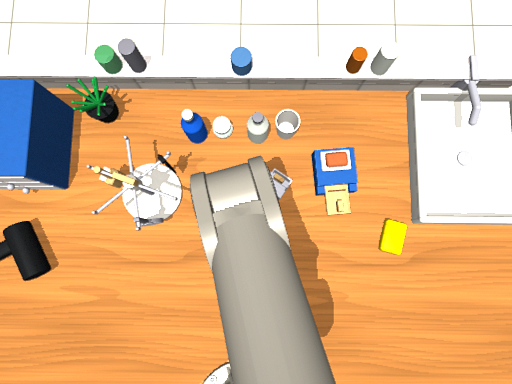

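```bash
python3 - <<'E'
from h import *
a=onz('top',305+153/4.5,140+332/4.5,.043);b=onz('top',305+140/4.5,140+203/4.5,.06);print(a,b,np.linalg.norm((a-b)[:2]))
E
```

```text
[ 0.53212638 -0.24953217  0.043     ] [ 0.6088476  -0.23973048  0.06      ] 0.07734480835137478
```

Call:
{"api": "carry_out", "payload": {"commands": [{"dx":0,"dy":0.03,"dz":0.1,"roll":0.1,"jaw":40},{"dx":0.05,"dy":0.12,"dz":0.127,"roll":0.21,"jaw":40},{"dx":0.1,"dy":0.22,"dz":0.127,"roll":0.32,"jaw":40},{"dx":0.14,"dy":0.33,"dz":0.127,"roll":0.43,"jaw":40},{"dx":0.166,"dy":0.44,"dz":0.127,"roll":0.54,"jaw":40},{"dx":0.166,"dy":0.531,"dz":0.127,"roll":0.65,"jaw":40},{"dx":0.166,"dy":0.531,"dz":0.127,"roll":0.719,"jaw":40},{"dx":0.166,"dy":0.531,"dz":0.127,"roll":0.719,"jaw":40},{"dx":0.166,"dy":0.531,"dz":0.127,"roll":0.719,"jaw":40}]}}

```text
time: 12.38
ee_pos: [0.5909, 0.2657, 0.2988]
ee_rot: [[-0.347, -0.938, -0.0], [-0.938, 0.347, -0.001], [0.001, -0.0, -1.0]]
ft_force: [-0.0, -0.1, -0.9]
grip_width: 0.0401
```

```bash
python3 - <<'E'
from h import *
s=ctrl.observe();print(s['qpos'])
for n in('scene','top'): cv2.imwrite(f'pics/{n}5.png',np.clip(ctrl.snapshot(n)[:,:,::-1]*1.3,0,255).astype(np.uint8))
a=cv2.imread('pics/scene5.png')[90:240,225:395];
r=lambda x:cv2.resize(x,None,fx=4,fy=4,interpolation=cv2.INTER_CUBIC)
cv2.imwrite('pics/c5.png',r(a))
E
```

```text
[  7.99938505  27.8365487  -53.22788719  89.42025333  22.88391338
  74.33432589 111.37590838]
```

View pics/c5.png

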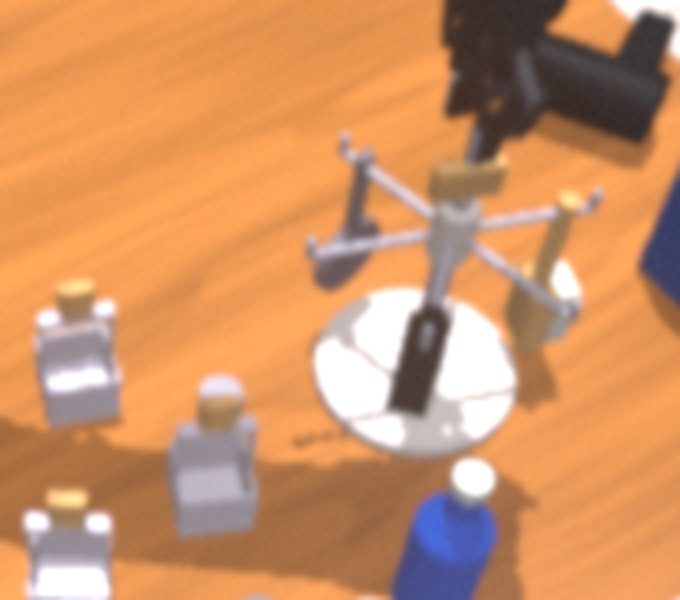

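View pics/top5.png

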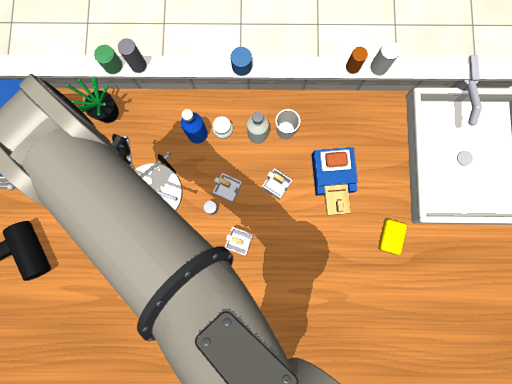

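Call:
{"api": "carry_out", "payload": {"commands": [{"dx":0,"dy":0,"dz":0,"roll":0,"jaw":40},{"dx":0,"dy":0,"dz":0,"roll":0,"jaw":40}]}}

```text
time: 12.72
ee_pos: [0.5903, 0.2671, 0.2992]
ee_rot: [[-0.343, -0.939, 0.0], [-0.939, 0.343, -0.0], [0.0, -0.0, -1.0]]
ft_force: [-0.3, 0.3, 0.6]
grip_width: 0.0401
```

Call:
{"api": "carry_out", "payload": {"commands": [{"dx":0,"dy":0.01,"dz":-0.06,"roll":0,"jaw":40},{"dx":0,"dy":0.01,"dz":-0.122,"roll":0,"jaw":40},{"dx":0,"dy":0.01,"dz":-0.122,"roll":0,"jaw":40},{"dx":0,"dy":0.01,"dz":-0.122,"roll":0,"jaw":40}]}}

```text
time: 13.22
ee_pos: [0.5906, 0.2726, 0.2393]
ee_rot: [[-0.343, -0.939, 0.001], [-0.939, 0.343, 0.001], [-0.001, -0.001, -1.0]]
ft_force: [0.7, 0.4, 0.5]
grip_width: 0.0401
```

Call:
{"api": "carry_out", "payload": {"commands": [{"dx":0,"dy":0,"dz":0,"roll":0,"jaw":5},{"dx":0,"dy":0,"dz":0,"roll":0,"jaw":5},{"dx":0,"dy":0,"dz":0,"roll":0,"jaw":5},{"dx":0,"dy":0,"dz":0,"roll":0,"jaw":5},{"dx":0,"dy":0,"dz":0,"roll":0,"jaw":5}]}}

```text
time: 13.85
ee_pos: [0.5902, 0.2727, 0.2394]
ee_rot: [[-0.343, -0.94, 0.001], [-0.94, 0.343, 0.0], [-0.001, -0.001, -1.0]]
ft_force: [-3.8, -0.7, 8.0]
grip_width: 0.0131
```

Call:
{"api": "carry_out", "payload": {"commands": [{"dx":0,"dy":0,"dz":0,"roll":-0.1,"jaw":5},{"dx":0,"dy":0,"dz":0,"roll":-0.2,"jaw":5},{"dx":0,"dy":0,"dz":0,"roll":-0.3,"jaw":5},{"dx":0,"dy":0,"dz":0,"roll":-0.4,"jaw":5},{"dx":0,"dy":0,"dz":0,"roll":-0.5,"jaw":5},{"dx":0,"dy":0,"dz":0,"roll":-0.6,"jaw":5},{"dx":0,"dy":0,"dz":0,"roll":-0.644,"jaw":5},{"dx":0,"dy":0,"dz":0,"roll":-0.644,"jaw":5},{"dx":0,"dy":0,"dz":0,"roll":-0.644,"jaw":5}]}}

```text
time: 14.98
ee_pos: [0.5881, 0.2751, 0.2394]
ee_rot: [[-0.978, -0.211, -0.001], [-0.211, 0.978, 0.002], [0.001, 0.003, -1.0]]
ft_force: [-13.5, 7.5, 7.6]
grip_width: 0.0131
```

Call:
{"api": "carry_out", "payload": {"commands": [{"dx":0,"dy":0,"dz":0,"roll":0,"jaw":40},{"dx":0,"dy":0,"dz":0,"roll":0,"jaw":40},{"dx":0,"dy":0,"dz":0.12,"roll":0,"jaw":40},{"dx":-0.05,"dy":-0.1,"dz":0.16,"roll":0,"jaw":40},{"dx":-0.1,"dy":-0.22,"dz":0.16,"roll":0,"jaw":40},{"dx":-0.16,"dy":-0.34,"dz":0.16,"roll":0,"jaw":40},{"dx":-0.22,"dy":-0.46,"dz":0.16,"roll":0,"jaw":40},{"dx":-0.28,"dy":-0.58,"dz":0.16,"roll":0,"jaw":40},{"dx":-0.28,"dy":-0.7,"dz":0.16,"roll":0,"jaw":40},{"dx":-0.28,"dy":-0.82,"dz":0.16,"roll":0,"jaw":40},{"dx":-0.28,"dy":-0.9,"dz":0.16,"roll":0,"jaw":40},{"dx":-0.28,"dy":-0.9,"dz":0.16,"roll":0,"jaw":40}]}}

```text
time: 16.48
ee_pos: [0.4495, -0.1817, 0.318]
ee_rot: [[-0.979, -0.202, -0.0], [-0.202, 0.979, -0.001], [0.0, -0.0, -1.0]]
ft_force: [-0.1, 0.9, 0.0]
grip_width: 0.0403
```

```bash
python3 - <<'E'
from h import *
for n in('scene','top'): cv2.imwrite(f'pics/{n}6.png',ctrl.snapshot(n)[:,:,::-1])
crop('pics/top6.png',80,125,120,110,6,'pics/t6.png')
crop('pics/top6.png',200,160,100,100,6,'pics/t6b.png')
crop('pics/scene6.png',225,110,160,150,5,'pics/s6.png')
E
```

```text
(no output)
```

View pics/t6.png

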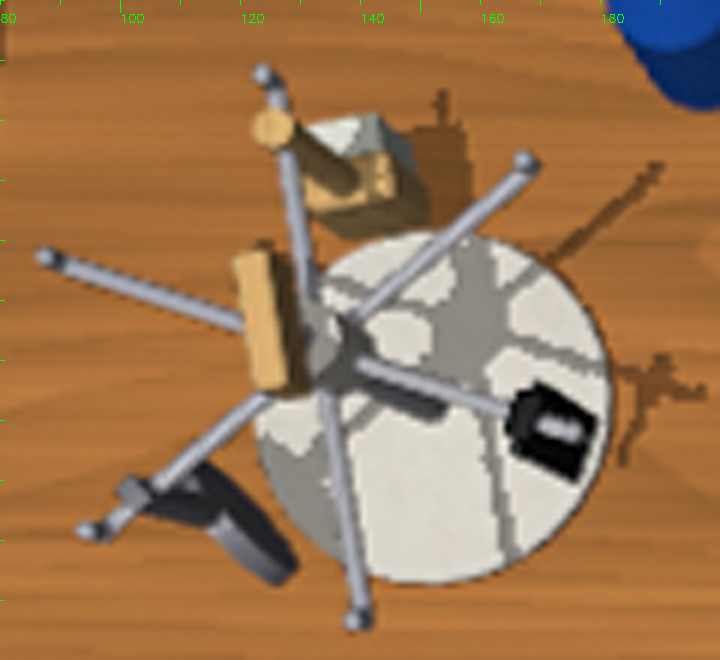

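View pics/t6b.png

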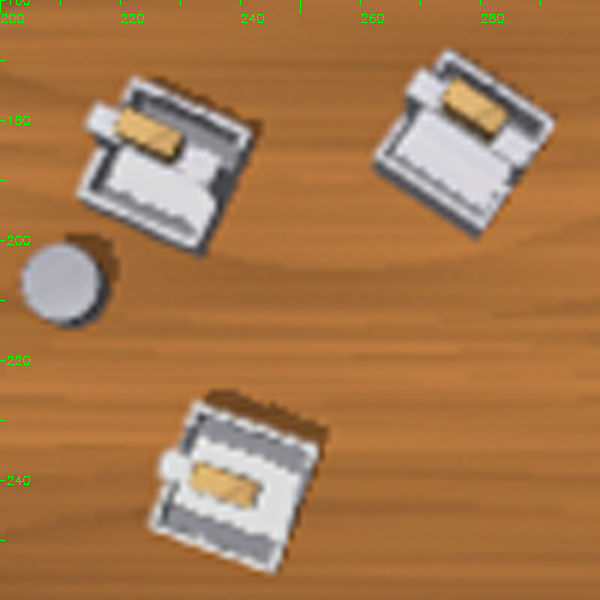

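View pics/s6.png

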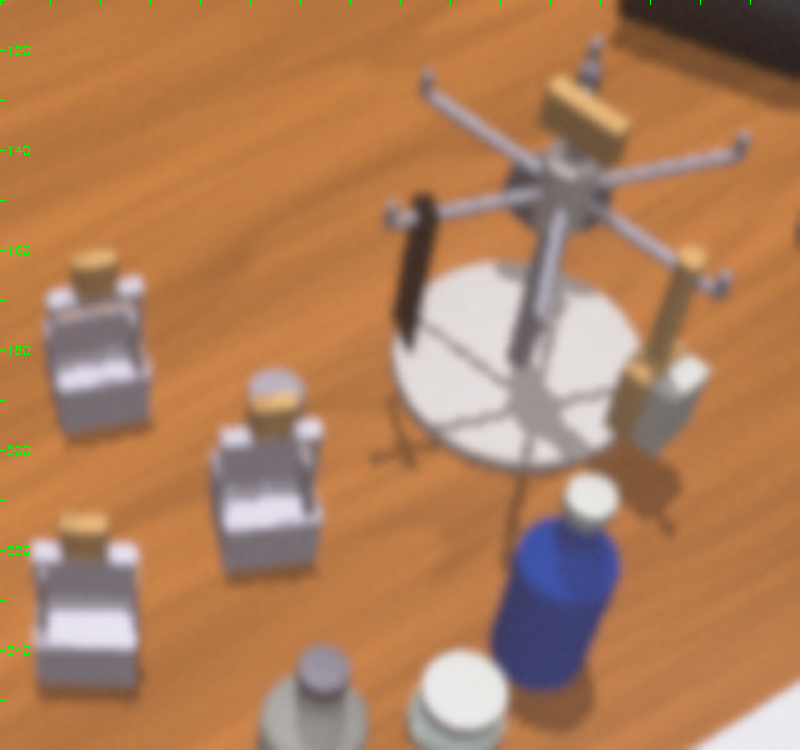

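```bash
cat >> h.py <<'E'
def tips(pts):
    w=np.array([onz('top',u,v,.203)[:2] for u,v in pts])
    A=np.c_[2*w,np.ones(len(w))];s=np.linalg.lstsq(A,(w**2).sum(1),rcond=None)[0];c=s[:2]
    print('centre',c,np.sqrt(s[2]+c@c));print(np.degrees(np.arctan2(*(w-c).T[::-1])))
    return c,w
def ang(p,q): return np.degrees(np.arctan2(q[1]-p[1],q[0]-p[0]))
E
python3 - <<'E'
from h import *
np.set_printoptions(precision=4,suppress=True)
k=lambda x,y:(80+x/6,125+y/6)
c,w=tips([k(*p) for p in [(265,75),(525,163),(568,430),(358,620),(95,530),(52,258)]])
print(w)
k=lambda x,y:(200+x/6,160+y/6)
T={'c1':([(120,108),(187,140),(178,160),(115,130)],[(138,76),(255,130),(205,255),(78,192)]),
'c2':([(447,78),(508,113),(497,138),(441,103)],[(450,50),(553,122),(480,238),(375,157)]),
'c3':([(192,462),(258,484),(252,506),(190,484)],[(198,402),(320,447),(275,573),(150,525)])}
for n,(t,b) in T.items():
    t=np.array([onz('top',*k(*p),.142) for p in t]);b=np.array([onz('top',*k(*p),.05) for p in b])
    print(n,'tab',t.mean(0),ang((t[1]+t[2])/2,(t[0]+t[3])/2),'rim',b.mean(0),ang(b[1]+b[2],b[0]+b[3]),ang(b[2]+b[3],b[0]+b[1]),np.linalg.norm(b[0]-b[1]),np.linalg.norm(b[1]-b[2]))
k=lambda x,y:(225+x/5,110+y/5)
for n,p in [('c3',(95,257)),('c2',(84,521)),('c1',(275,400))]: print(n,onz('scene',*k(*p),.142))
print('tip sc',onz('scene',*k(428,75),.205), 'knob',onz('scene',*k(590,102),.26))
print('tin',onz('top',210,206.5,.03))
E
```

```text
centre [0.5899 0.2734] 0.11052422392136428
[  12.3318  -48.3093 -108.0409 -167.2091  133.0605   72.4216]
[[0.6987 0.2972]
 [0.6634 0.1908]
 [0.556  0.1695]
 [0.4807 0.2486]
 [0.5148 0.3538]
 [0.623  0.3781]]
c1 tab [0.6007 0.0563 0.142 ] 64.90684473081724 rim [0.6019 0.055  0.05  ] 64.82595357405341 -23.305654606640573 0.05968566481742946 0.06195636406836115
c2 tab [ 0.6133 -0.0797  0.142 ] 59.171963020302954 rim [ 0.6131 -0.0805  0.05  ] 53.74209853586995 -32.99954885639531 0.05786241846687623 0.06342159355476362
c3 tab [0.4551 0.0231 0.142 ] 71.8232080385217 rim [0.4551 0.022  0.05  ] 70.17927317375621 -19.77932576884861 0.058787741569686774 0.059572844983784026
c3 [0.4575 0.0252 0.142 ]
c2 [ 0.6172 -0.0788  0.142 ]
c1 [0.6052 0.0588 0.142 ]
tip sc [0.4867 0.2494 0.205 ] knob [0.5927 0.2765 0.26  ]
tin [0.5499 0.106  0.03  ]
```

Call:
{"api": "carry_out", "payload": {"commands": [{"dx":0.015,"dy":0.1,"dz":-0.05,"roll":-0.1,"jaw":50},{"dx":0.015,"dy":0.2,"dz":-0.15,"roll":-0.2,"jaw":50},{"dx":0.015,"dy":0.31,"dz":-0.25,"roll":-0.3,"jaw":50},{"dx":0.015,"dy":0.411,"dz":-0.276,"roll":-0.346,"jaw":50},{"dx":0.015,"dy":0.411,"dz":-0.276,"roll":-0.346,"jaw":50},{"dx":0.015,"dy":0.411,"dz":-0.276,"roll":-0.346,"jaw":50},{"dx":0.015,"dy":0.411,"dz":-0.276,"roll":-0.346,"jaw":50}]}}

```text
time: 17.45
ee_pos: [0.4579, 0.0276, 0.1805]
ee_rot: [[-0.945, 0.327, 0.001], [0.327, 0.945, -0.0], [-0.001, -0.0, -1.0]]
ft_force: [0.3, -0.4, -0.6]
grip_width: 0.05
```

Call:
{"api": "carry_out", "payload": {"commands": [{"dx":-0.002,"dy":-0.007,"dz":-0.05,"roll":0,"jaw":50},{"dx":-0.002,"dy":-0.007,"dz":-0.114,"roll":0,"jaw":50},{"dx":-0.002,"dy":-0.007,"dz":-0.114,"roll":0,"jaw":50},{"dx":-0.002,"dy":-0.007,"dz":-0.114,"roll":0,"jaw":50}]}}

```text
time: 17.95
ee_pos: [0.4573, 0.024, 0.1242]
ee_rot: [[-0.945, 0.328, 0.001], [0.328, 0.945, -0.0], [-0.001, 0.0, -1.0]]
ft_force: [0.6, -0.6, 0.6]
grip_width: 0.0503
```

```bash
python3 - <<'E'
from h import *
cv2.imwrite('pics/scene7.png',ctrl.snapshot('scene')[:,:,::-1])
crop('pics/scene7.png',190,110,110,110,6,'pics/s7.png')
E
```

```text
(no output)
```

View pics/s7.png

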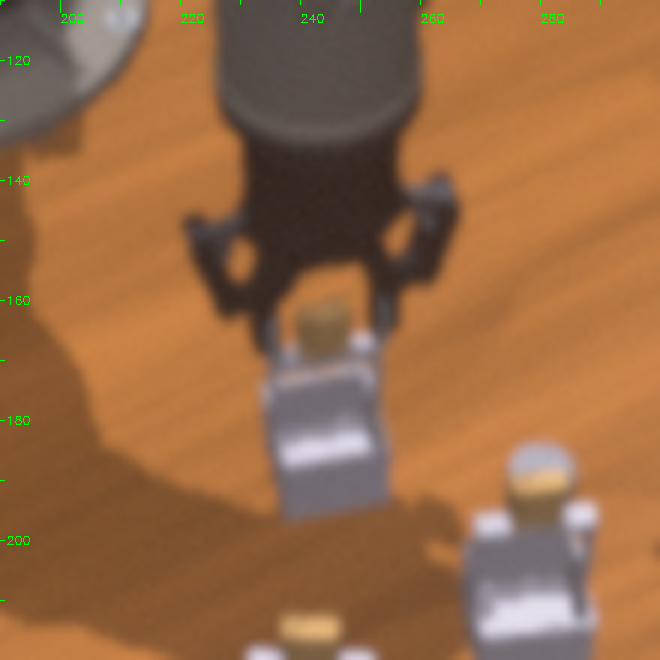

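Fingers straddle the tab at about (243,163), so I'll close and lift.

Call:
{"api": "carry_out", "payload": {"commands": [{"dx":0,"dy":0,"dz":0,"roll":0,"jaw":18},{"dx":0,"dy":0,"dz":0,"roll":0,"jaw":18},{"dx":0,"dy":0,"dz":0,"roll":0,"jaw":18},{"dx":0,"dy":0,"dz":0,"roll":0,"jaw":18},{"dx":0,"dy":0,"dz":0,"roll":0,"jaw":18},{"dx":0,"dy":0,"dz":0.1,"roll":0,"jaw":18},{"dx":0,"dy":0,"dz":0.2,"roll":0,"jaw":18},{"dx":0,"dy":0,"dz":0.23,"roll":0,"jaw":18},{"dx":0,"dy":0,"dz":0.23,"roll":0,"jaw":18}]}}

```text
time: 19.12
ee_pos: [0.457, 0.0241, 0.2387]
ee_rot: [[-0.945, 0.328, 0.002], [0.328, 0.945, -0.001], [-0.002, -0.0, -1.0]]
ft_force: [-0.7, -0.1, -1.4]
grip_width: 0.0269
```

Call:
{"api": "carry_out", "payload": {"commands": [{"dx":-0.02,"dy":0.08,"dz":0,"roll":0.08,"jaw":18},{"dx":-0.05,"dy":0.18,"dz":0,"roll":0.18,"jaw":18},{"dx":-0.086,"dy":0.28,"dz":0,"roll":0.28,"jaw":18},{"dx":-0.086,"dy":0.38,"dz":0,"roll":0.349,"jaw":18},{"dx":-0.086,"dy":0.424,"dz":0,"roll":0.349,"jaw":18},{"dx":-0.086,"dy":0.424,"dz":0,"roll":0.349,"jaw":18},{"dx":-0.086,"dy":0.424,"dz":0,"roll":0.349,"jaw":18}]}}

```text
time: 20.0
ee_pos: [0.4133, 0.2354, 0.2368]
ee_rot: [[-0.977, -0.212, -0.002], [-0.212, 0.977, -0.001], [0.002, -0.0, -1.0]]
ft_force: [0.3, -0.8, -1.0]
grip_width: 0.0268
```

```bash
python3 - <<'E'
from h import *
cv2.imwrite('pics/scene8.png',ctrl.snapshot('scene')[:,:,::-1])
crop('pics/scene8.png',240,60,140,140,5,'pics/s8.png')
E
```

```text
(no output)
```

View pics/s8.png

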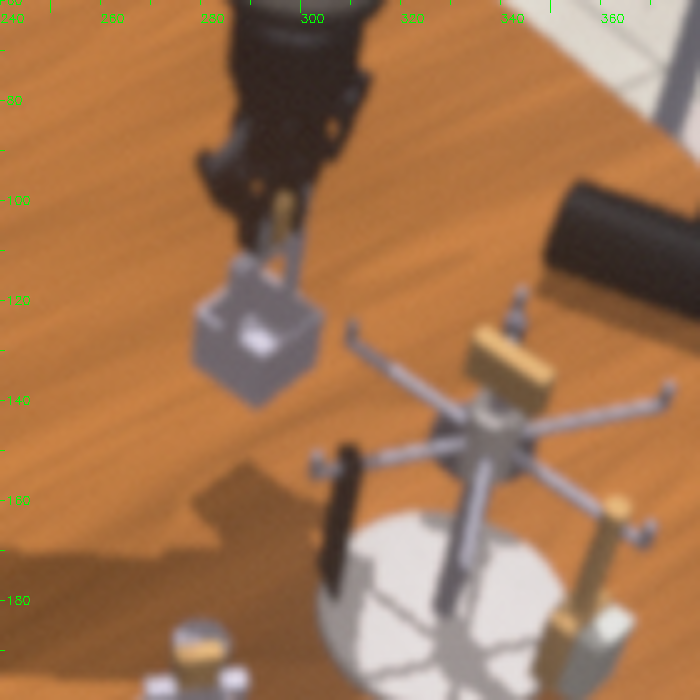

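Call:
{"api": "carry_out", "payload": {"commands": [{"dx":0.03,"dy":0.0065,"dz":0.004,"roll":0,"jaw":18},{"dx":0.06,"dy":0.013,"dz":0.004,"roll":0,"jaw":18},{"dx":0.09,"dy":0.0195,"dz":0.004,"roll":0,"jaw":18},{"dx":0.12,"dy":0.026,"dz":0.004,"roll":0,"jaw":18},{"dx":0.15,"dy":0.0325,"dz":0.004,"roll":0,"jaw":18},{"dx":0.172,"dy":0.0375,"dz":0.004,"roll":0,"jaw":18},{"dx":0.172,"dy":0.0375,"dz":0.004,"roll":0,"jaw":18},{"dx":0.172,"dy":0.0375,"dz":0.004,"roll":0,"jaw":18}]}}

```text
time: 21.05
ee_pos: [0.4993, 0.2551, 0.24]
ee_rot: [[-0.977, -0.213, -0.0], [-0.213, 0.977, -0.0], [0.0, -0.0, -1.0]]
ft_force: [0.1, -0.9, -2.0]
grip_width: 0.0268
```

```bash
python3 - <<'E'
from h import *
cv2.imwrite('pics/scene9.png',ctrl.snapshot('scene')[:,:,::-1])
crop('pics/scene9.png',260,60,120,140,5,'pics/s9.png')
E
```

```text
(no output)
```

View pics/s9.png

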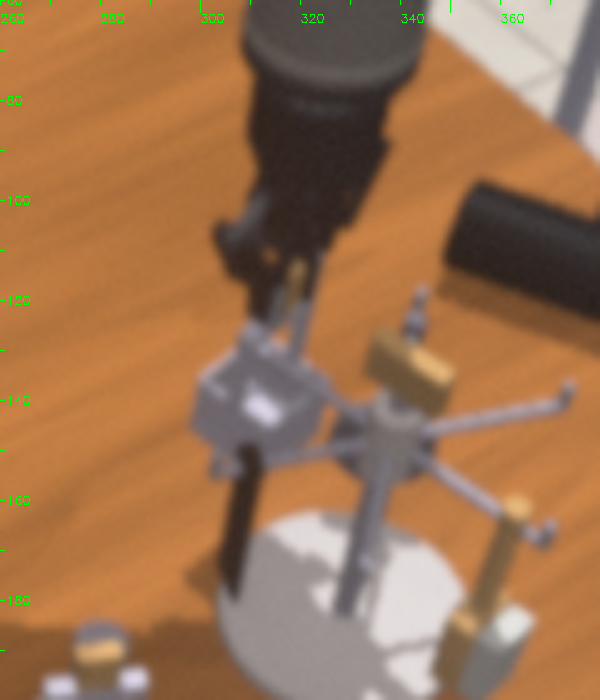

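Call:
{"api": "carry_out", "payload": {"commands": [{"dx":0,"dy":0,"dz":-0.02,"roll":0,"jaw":18},{"dx":0,"dy":0,"dz":-0.04,"roll":0,"jaw":18},{"dx":0,"dy":0,"dz":-0.048,"roll":0,"jaw":18},{"dx":0,"dy":0,"dz":-0.048,"roll":0,"jaw":18}]}}

```text
time: 21.6
ee_pos: [0.4995, 0.255, 0.2156]
ee_rot: [[-0.977, -0.213, -0.001], [-0.213, 0.977, -0.0], [0.001, -0.0, -1.0]]
ft_force: [-0.3, 0.1, -1.7]
grip_width: 0.0265
```

Call:
{"api": "carry_out", "payload": {"commands": [{"dx":0,"dy":0,"dz":-0.004,"roll":0,"jaw":18},{"dx":0,"dy":0,"dz":-0.006,"roll":0,"jaw":18},{"dx":0,"dy":0,"dz":-0.006,"roll":0,"jaw":18}]}}

```text
time: 21.98
ee_pos: [0.4999, 0.2554, 0.2138]
ee_rot: [[-0.977, -0.213, 0.001], [-0.213, 0.977, 0.0], [-0.001, 0.0, -1.0]]
ft_force: [-1.7, -0.1, 8.0]
grip_width: 0.027
```

Call:
{"api": "carry_out", "payload": {"commands": [{"dx":0,"dy":0,"dz":0.002,"roll":0,"jaw":45},{"dx":0,"dy":0,"dz":0.002,"roll":0,"jaw":45},{"dx":0,"dy":0,"dz":0.002,"roll":0,"jaw":45},{"dx":0,"dy":0,"dz":0.03,"roll":0,"jaw":45},{"dx":0,"dy":0,"dz":0.08,"roll":0,"jaw":45},{"dx":0,"dy":0,"dz":0.17,"roll":0,"jaw":45},{"dx":0,"dy":0,"dz":0.17,"roll":0,"jaw":45}]}}

```text
time: 22.85
ee_pos: [0.5008, 0.2562, 0.302]
ee_rot: [[-0.977, -0.213, 0.005], [-0.213, 0.977, 0.002], [-0.005, 0.001, -1.0]]
ft_force: [-0.2, 0.1, -0.1]
grip_width: 0.0452
```

```bash
python3 - <<'E'
from h import *
cv2.imwrite('pics/scene10.png',ctrl.snapshot('scene')[:,:,::-1])
crop('pics/scene10.png',220,60,160,150,5,'pics/s10.png')
print(ctrl.observe()['qpos'])
E
```

```text
[  5.13556423  16.13249638 -46.51453433 100.69377903  12.60040068
  68.36122831  57.35999258]
```

View pics/s10.png

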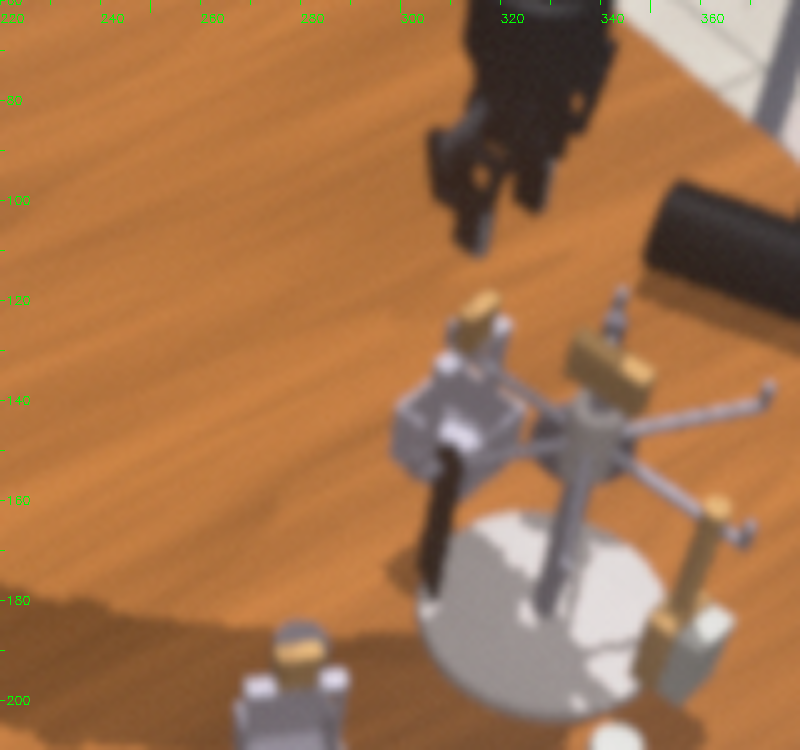

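Call:
{"api": "carry_out", "payload": {"commands": [{"dx":0.08,"dy":0.018,"dz":0,"roll":0,"jaw":40},{"dx":0.1764,"dy":0.037,"dz":0,"roll":0,"jaw":40},{"dx":0.1764,"dy":0.037,"dz":0,"roll":0,"jaw":40},{"dx":0.1764,"dy":0.037,"dz":0,"roll":0,"jaw":40},{"dx":0.1764,"dy":0.037,"dz":0,"roll":0,"jaw":40}]}}

```text
time: 23.52
ee_pos: [0.5871, 0.2736, 0.2982]
ee_rot: [[-0.977, -0.213, 0.0], [-0.213, 0.977, -0.0], [0.0, -0.0, -1.0]]
ft_force: [-0.6, -0.2, 1.0]
grip_width: 0.0399
```

Call:
{"api": "carry_out", "payload": {"commands": [{"dx":0.003,"dy":0.002,"dz":-0.06,"roll":0,"jaw":40},{"dx":0.003,"dy":0.002,"dz":-0.12,"roll":0,"jaw":40},{"dx":0.003,"dy":0.002,"dz":-0.12,"roll":0,"jaw":40},{"dx":0.003,"dy":0.002,"dz":-0.12,"roll":0,"jaw":5},{"dx":0.003,"dy":0.002,"dz":-0.12,"roll":0,"jaw":5},{"dx":0.003,"dy":0.002,"dz":-0.12,"roll":0,"jaw":5},{"dx":0.003,"dy":0.002,"dz":-0.12,"roll":0,"jaw":5},{"dx":0.003,"dy":0.002,"dz":-0.12,"roll":0,"jaw":5}]}}

```text
time: 24.52
ee_pos: [0.5896, 0.2755, 0.2399]
ee_rot: [[-0.977, -0.213, 0.002], [-0.213, 0.977, 0.001], [-0.002, 0.001, -1.0]]
ft_force: [-2.9, 1.7, 7.9]
grip_width: 0.013
```

Call:
{"api": "carry_out", "payload": {"commands": [{"dx":0,"dy":0,"dz":0,"roll":-0.03,"jaw":5},{"dx":0,"dy":0,"dz":0,"roll":-0.09,"jaw":5},{"dx":0,"dy":0,"dz":0,"roll":-0.15,"jaw":5},{"dx":0,"dy":0,"dz":0,"roll":-0.21,"jaw":5},{"dx":0,"dy":0,"dz":0,"roll":-0.27,"jaw":5},{"dx":0,"dy":0,"dz":0,"roll":-0.33,"jaw":5},{"dx":0,"dy":0,"dz":0,"roll":-0.39,"jaw":5},{"dx":0,"dy":0,"dz":0,"roll":-0.45,"jaw":5},{"dx":0,"dy":0,"dz":0,"roll":-0.51,"jaw":5},{"dx":0,"dy":0,"dz":0,"roll":-0.57,"jaw":5},{"dx":0,"dy":0,"dz":0,"roll":-0.63,"jaw":5},{"dx":0,"dy":0,"dz":0,"roll":-0.667,"jaw":5}]}}

```text
time: 26.02
ee_pos: [0.5901, 0.2771, 0.24]
ee_rot: [[-0.672, 0.741, 0.003], [0.741, 0.672, 0.004], [0.001, 0.005, -1.0]]
ft_force: [6.4, 12.2, 0.5]
grip_width: 0.0134
```

Call:
{"api": "carry_out", "payload": {"commands": [{"dx":0,"dy":0,"dz":0,"roll":-0.05,"jaw":5},{"dx":0,"dy":0,"dz":0,"roll":-0.11,"jaw":5},{"dx":0,"dy":0,"dz":0,"roll":-0.17,"jaw":5},{"dx":0,"dy":0,"dz":0,"roll":-0.23,"jaw":5},{"dx":0,"dy":0,"dz":0,"roll":-0.29,"jaw":5},{"dx":0,"dy":0,"dz":0,"roll":-0.35,"jaw":5},{"dx":0,"dy":0,"dz":0,"roll":-0.41,"jaw":5},{"dx":0,"dy":0,"dz":0,"roll":-0.47,"jaw":5},{"dx":0,"dy":0,"dz":0,"roll":-0.53,"jaw":5},{"dx":0,"dy":0,"dz":0,"roll":-0.59,"jaw":5},{"dx":0,"dy":0,"dz":0,"roll":-0.64,"jaw":5},{"dx":0,"dy":0,"dz":0,"roll":-0.667,"jaw":5}]}}

```text
time: 27.52
ee_pos: [0.5918, 0.2775, 0.24]
ee_rot: [[0.306, 0.952, 0.006], [0.952, -0.306, 0.005], [0.007, 0.004, -1.0]]
ft_force: [19.9, 16.3, -7.7]
grip_width: 0.0135
```

Call:
{"api": "carry_out", "payload": {"commands": [{"dx":0,"dy":0,"dz":0,"roll":0,"jaw":5},{"dx":0,"dy":0,"dz":0,"roll":0,"jaw":5},{"dx":0,"dy":0,"dz":0,"roll":0,"jaw":5}]}}

```text
time: 27.9
ee_pos: [0.5918, 0.2775, 0.24]
ee_rot: [[0.304, 0.953, 0.006], [0.953, -0.304, 0.006], [0.007, 0.004, -1.0]]
ft_force: [18.4, 16.4, -8.6]
grip_width: 0.0131
```

Call:
{"api": "carry_out", "payload": {"commands": [{"dx":0.003,"dy":0.003,"dz":0,"roll":0,"jaw":40},{"dx":0.003,"dy":0.003,"dz":0,"roll":0,"jaw":40},{"dx":0,"dy":0,"dz":0.12,"roll":0,"jaw":40},{"dx":-0.05,"dy":-0.1,"dz":0.16,"roll":0.1,"jaw":40},{"dx":-0.1,"dy":-0.22,"dz":0.16,"roll":0.2,"jaw":40},{"dx":-0.16,"dy":-0.34,"dz":0.16,"roll":0.3,"jaw":40},{"dx":-0.22,"dy":-0.46,"dz":0.16,"roll":0.4,"jaw":40},{"dx":-0.28,"dy":-0.58,"dz":0.16,"roll":0.5,"jaw":40},{"dx":-0.28,"dy":-0.7,"dz":0.16,"roll":0.6,"jaw":40},{"dx":-0.28,"dy":-0.82,"dz":0.16,"roll":0.7,"jaw":40},{"dx":-0.28,"dy":-0.9,"dz":0.16,"roll":0.8,"jaw":40},{"dx":-0.28,"dy":-0.9,"dz":0.16,"roll":0.92,"jaw":40}]}}

```text
time: 29.4
ee_pos: [0.4486, -0.1782, 0.3184]
ee_rot: [[-0.893, 0.451, 0.0], [0.451, 0.893, -0.0], [-0.0, -0.0, -1.0]]
ft_force: [0.8, 0.9, 1.1]
grip_width: 0.0401
```

```bash
python3 - <<'E'
from h import *
print(ctrl.observe()['qpos'])
for n in('scene','top'): cv2.imwrite(f'pics/{n}11.png',ctrl.snapshot(n)[:,:,::-1])
crop('pics/top11.png',80,125,120,110,6,'pics/t11.png')
crop('pics/top11.png',200,160,100,100,6,'pics/t11b.png')
crop('pics/scene11.png',225,110,160,150,5,'pics/s11.png')
E
```

```text
[ 20.17731045   2.70946244  -6.39957563 110.04046599   0.35469928
  67.25314509  76.84957724]
```

View pics/t11.png

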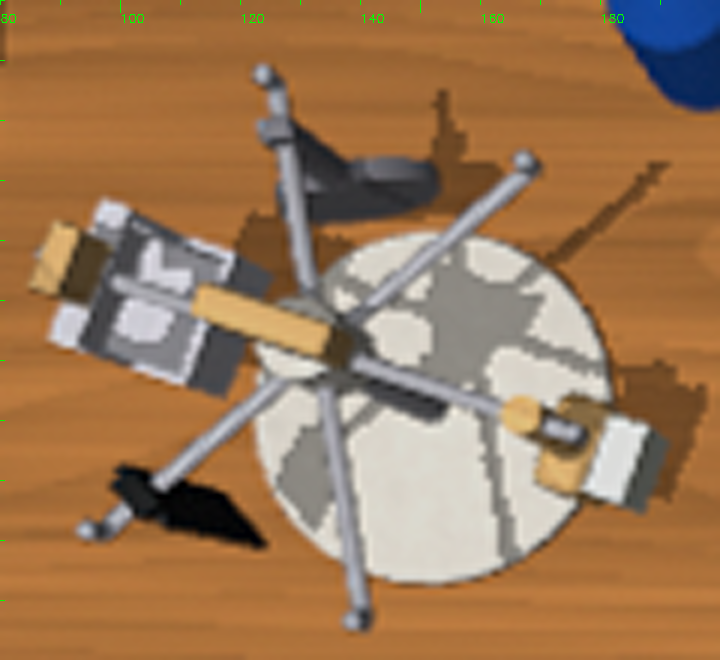

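View pics/t11b.png

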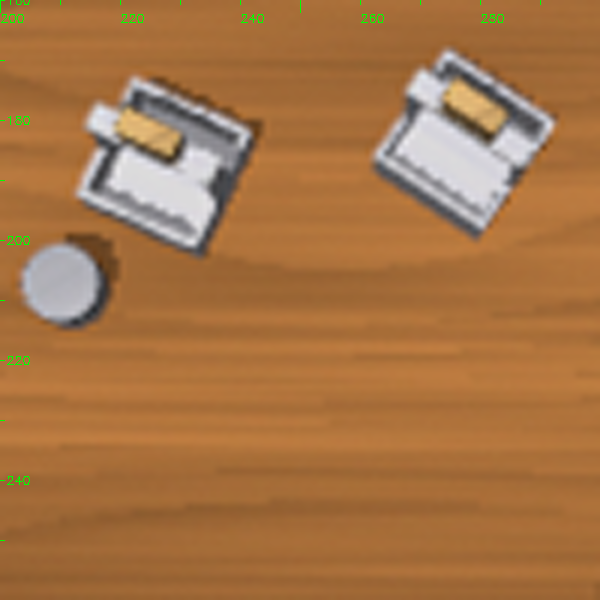

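View pics/s11.png

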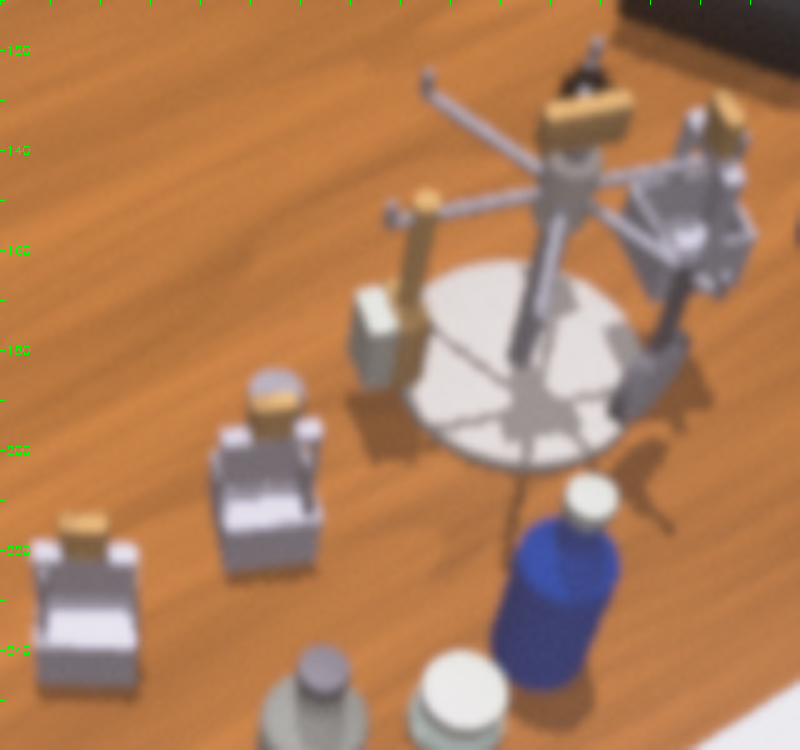

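Call:
{"api": "carry_out", "payload": {"commands": [{"dx":0.06,"dy":0.09,"dz":-0.03,"roll":0.019,"jaw":50},{"dx":0.12,"dy":0.19,"dz":-0.1,"roll":0.019,"jaw":50},{"dx":0.18,"dy":0.29,"dz":-0.18,"roll":0.019,"jaw":50},{"dx":0.24,"dy":0.38,"dz":-0.25,"roll":0.019,"jaw":50},{"dx":0.308,"dy":0.471,"dz":-0.277,"roll":0.019,"jaw":50},{"dx":0.308,"dy":0.471,"dz":-0.277,"roll":0.019,"jaw":50},{"dx":0.308,"dy":0.471,"dz":-0.277,"roll":0.019,"jaw":50},{"dx":0.308,"dy":0.471,"dz":-0.277,"roll":0.019,"jaw":50}]}}

```text
time: 30.5
ee_pos: [0.6031, 0.0589, 0.1802]
ee_rot: [[-0.904, 0.429, 0.001], [0.429, 0.904, -0.0], [-0.001, -0.0, -1.0]]
ft_force: [-0.4, -0.3, -0.6]
grip_width: 0.0499
```

Call:
{"api": "carry_out", "payload": {"commands": [{"dx":-0.001,"dy":-0.003,"dz":-0.05,"roll":0,"jaw":50},{"dx":-0.001,"dy":-0.003,"dz":-0.113,"roll":0,"jaw":50},{"dx":-0.001,"dy":-0.003,"dz":-0.113,"roll":0,"jaw":50},{"dx":-0.001,"dy":-0.003,"dz":-0.113,"roll":0,"jaw":50}]}}

```text
time: 31.0
ee_pos: [0.6034, 0.058, 0.1246]
ee_rot: [[-0.904, 0.428, 0.001], [0.428, 0.904, 0.0], [-0.001, 0.001, -1.0]]
ft_force: [0.6, 0.7, 0.5]
grip_width: 0.0501
```

```bash
python3 - <<'E'
from h import *
cv2.imwrite('pics/scene12.png',ctrl.snapshot('scene')[:,:,::-1])
crop('pics/scene12.png',225,130,110,110,6,'pics/s12.png')
E
```

```text
(no output)
```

View pics/s12.png

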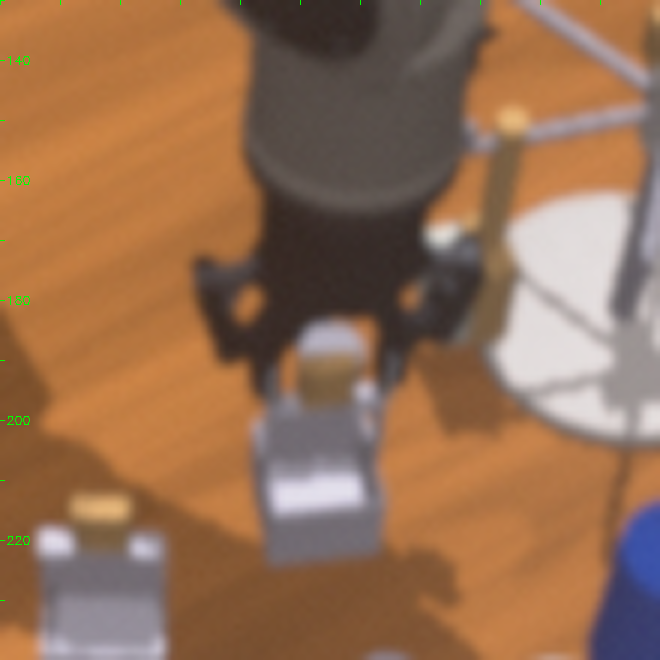

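Call:
{"api": "carry_out", "payload": {"commands": [{"dx":0,"dy":0,"dz":0,"roll":0,"jaw":18},{"dx":0,"dy":0,"dz":0,"roll":0,"jaw":18},{"dx":0,"dy":0,"dz":0,"roll":0,"jaw":18},{"dx":0,"dy":0,"dz":0,"roll":0,"jaw":18},{"dx":0,"dy":0,"dz":0,"roll":0,"jaw":18},{"dx":0,"dy":0,"dz":0.1,"roll":0,"jaw":18},{"dx":-0.06,"dy":-0.03,"dz":0.2,"roll":0,"jaw":18},{"dx":-0.16,"dy":-0.03,"dz":0.234,"roll":0,"jaw":18},{"dx":-0.26,"dy":-0.03,"dz":0.234,"roll":0,"jaw":18},{"dx":-0.36,"dy":0,"dz":0.234,"roll":0,"jaw":18},{"dx":-0.36,"dy":0,"dz":0.234,"roll":0,"jaw":18}]}}

```text
time: 32.42
ee_pos: [0.4203, 0.059, 0.2407]
ee_rot: [[-0.905, 0.425, 0.001], [0.425, 0.905, -0.001], [-0.001, -0.0, -1.0]]
ft_force: [0.7, 0.7, -1.4]
grip_width: 0.0265
```

Call:
{"api": "carry_out", "payload": {"commands": [{"dx":-0.01,"dy":0.08,"dz":0,"roll":0.1,"jaw":18},{"dx":-0.01,"dy":0.18,"dz":0,"roll":0.2,"jaw":18},{"dx":-0.01,"dy":0.28,"dz":0,"roll":0.3,"jaw":18},{"dx":-0.01,"dy":0.36,"dz":0,"roll":0.417,"jaw":18},{"dx":-0.01,"dy":0.36,"dz":0,"roll":0.417,"jaw":18},{"dx":-0.01,"dy":0.36,"dz":0,"roll":0.417,"jaw":18},{"dx":-0.01,"dy":0.36,"dz":0,"roll":0.417,"jaw":18}]}}

```text
time: 33.3
ee_pos: [0.4183, 0.2376, 0.2401]
ee_rot: [[-0.978, -0.21, 0.0], [-0.21, 0.978, -0.0], [-0.0, -0.0, -1.0]]
ft_force: [-0.1, 0.4, -1.6]
grip_width: 0.0272
```

Call:
{"api": "carry_out", "payload": {"commands": [{"dx":0.03,"dy":0.007,"dz":0,"roll":0,"jaw":18},{"dx":0.06,"dy":0.0135,"dz":0,"roll":0,"jaw":18},{"dx":0.09,"dy":0.0205,"dz":0,"roll":0,"jaw":18},{"dx":0.12,"dy":0.027,"dz":0,"roll":0,"jaw":18},{"dx":0.15,"dy":0.034,"dz":0,"roll":0,"jaw":18},{"dx":0.172,"dy":0.039,"dz":0,"roll":0,"jaw":18},{"dx":0.172,"dy":0.039,"dz":0,"roll":0,"jaw":18},{"dx":0.172,"dy":0.039,"dz":0,"roll":0,"jaw":18}]}}

```text
time: 34.3
ee_pos: [0.5035, 0.258, 0.24]
ee_rot: [[-0.977, -0.213, -0.0], [-0.213, 0.977, -0.0], [0.001, -0.0, -1.0]]
ft_force: [0.4, 0.2, -2.2]
grip_width: 0.0269
```

```bash
python3 - <<'E'
from h import *
cv2.imwrite('pics/scene13.png',ctrl.snapshot('scene')[:,:,::-1])
crop('pics/scene13.png',260,60,120,140,5,'pics/s13.png')
E
```

```text
(no output)
```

View pics/s13.png

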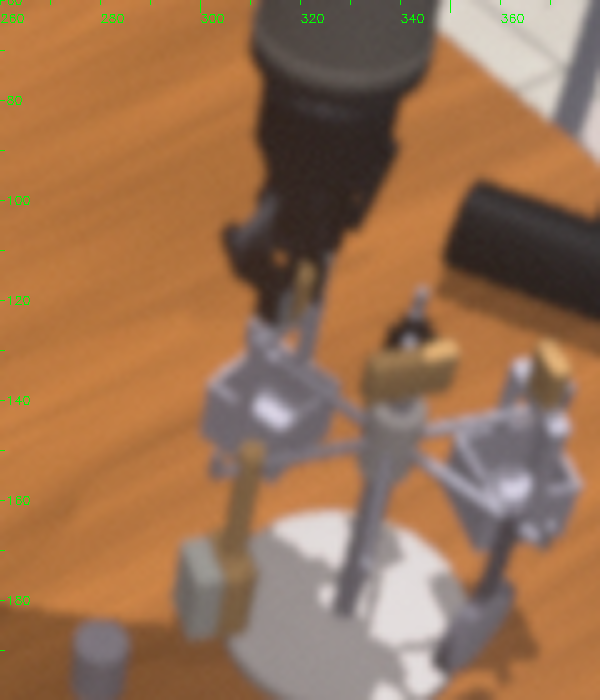

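Same picture as the first hang: the hook passes under the arch and the forces are near zero. I'll lower it.

Call:
{"api": "carry_out", "payload": {"commands": [{"dx":0,"dy":0,"dz":-0.02,"roll":0,"jaw":18},{"dx":0,"dy":0,"dz":-0.04,"roll":0,"jaw":18},{"dx":0,"dy":0,"dz":-0.048,"roll":0,"jaw":18},{"dx":0,"dy":0,"dz":-0.052,"roll":0,"jaw":18},{"dx":0,"dy":0,"dz":-0.054,"roll":0,"jaw":18},{"dx":0,"dy":0,"dz":-0.054,"roll":0,"jaw":18}]}}

```text
time: 35.1
ee_pos: [0.5037, 0.2585, 0.214]
ee_rot: [[-0.977, -0.213, 0.0], [-0.213, 0.977, 0.0], [-0.0, 0.0, -1.0]]
ft_force: [-7.6, -2.3, 13.4]
grip_width: 0.0267
```

Call:
{"api": "carry_out", "payload": {"commands": [{"dx":0,"dy":0,"dz":0.003,"roll":0,"jaw":45},{"dx":0,"dy":0,"dz":0.003,"roll":0,"jaw":45},{"dx":0,"dy":0,"dz":0.003,"roll":0,"jaw":45},{"dx":0,"dy":0,"dz":0.03,"roll":0,"jaw":45},{"dx":0,"dy":0,"dz":0.08,"roll":0,"jaw":45},{"dx":0,"dy":0,"dz":0.17,"roll":0,"jaw":45},{"dx":0,"dy":0,"dz":0.17,"roll":0,"jaw":45}]}}

```text
time: 35.98
ee_pos: [0.5051, 0.2591, 0.3022]
ee_rot: [[-0.977, -0.213, 0.005], [-0.213, 0.977, 0.003], [-0.006, 0.001, -1.0]]
ft_force: [-0.7, 0.4, -0.6]
grip_width: 0.045
```

```bash
python3 - <<'E'
from h import *
cv2.imwrite('pics/scene14.png',ctrl.snapshot('scene')[:,:,::-1])
crop('pics/scene14.png',220,60,160,150,5,'pics/s14.png')
print(ctrl.observe()['qpos'])
E
```

```text
[ -9.23899462  13.61479643 -28.81487709 100.82606799   7.11870332
  67.16609745  62.14928482]
```

View pics/s14.png

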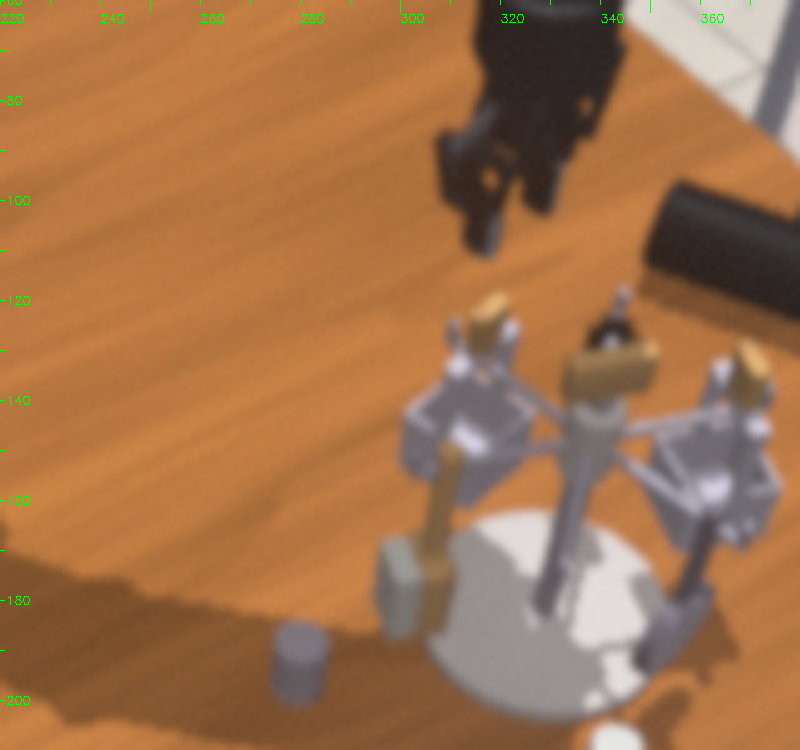

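Call:
{"api": "carry_out", "payload": {"commands": [{"dx":0.08,"dy":0.018,"dz":0,"roll":0.1,"jaw":40},{"dx":0.172,"dy":0.036,"dz":0,"roll":0.2,"jaw":40},{"dx":0.172,"dy":0.036,"dz":0,"roll":0.3,"jaw":40},{"dx":0.172,"dy":0.036,"dz":0,"roll":0.4,"jaw":40},{"dx":0.172,"dy":0.036,"dz":0,"roll":0.5,"jaw":40},{"dx":0.172,"dy":0.036,"dz":0,"roll":0.6,"jaw":40},{"dx":0.172,"dy":0.036,"dz":0,"roll":0.667,"jaw":40},{"dx":0.172,"dy":0.036,"dz":0,"roll":0.667,"jaw":40},{"dx":0.172,"dy":0.036,"dz":0,"roll":0.667,"jaw":40},{"dx":0.172,"dy":0.036,"dz":0,"roll":0.667,"jaw":40}]}}

```text
time: 37.28
ee_pos: [0.5898, 0.276, 0.298]
ee_rot: [[-0.305, -0.952, -0.0], [-0.952, 0.305, -0.0], [0.0, 0.0, -1.0]]
ft_force: [-0.2, 0.5, 0.1]
grip_width: 0.0401
```

Call:
{"api": "carry_out", "payload": {"commands": [{"dx":0.001,"dy":0.001,"dz":-0.06,"roll":0,"jaw":40},{"dx":0.001,"dy":0.001,"dz":-0.12,"roll":0,"jaw":40},{"dx":0.001,"dy":0.001,"dz":-0.12,"roll":0,"jaw":40},{"dx":0.001,"dy":0.001,"dz":-0.12,"roll":0,"jaw":5},{"dx":0.001,"dy":0.001,"dz":-0.12,"roll":0,"jaw":5},{"dx":0.001,"dy":0.001,"dz":-0.12,"roll":0,"jaw":5},{"dx":0.001,"dy":0.001,"dz":-0.12,"roll":0,"jaw":5},{"dx":0.001,"dy":0.001,"dz":-0.12,"roll":0,"jaw":5}]}}

```text
time: 38.28
ee_pos: [0.5916, 0.2768, 0.2398]
ee_rot: [[-0.305, -0.952, 0.003], [-0.952, 0.305, 0.001], [-0.002, -0.002, -1.0]]
ft_force: [5.3, 0.3, 3.1]
grip_width: 0.0133
```

Call:
{"api": "carry_out", "payload": {"commands": [{"dx":0,"dy":0,"dz":0,"roll":-0.03,"jaw":5},{"dx":0,"dy":0,"dz":0,"roll":-0.09,"jaw":5},{"dx":0,"dy":0,"dz":0,"roll":-0.15,"jaw":5},{"dx":0,"dy":0,"dz":0,"roll":-0.21,"jaw":5},{"dx":0,"dy":0,"dz":0,"roll":-0.27,"jaw":5},{"dx":0,"dy":0,"dz":0,"roll":-0.33,"jaw":5},{"dx":0,"dy":0,"dz":0,"roll":-0.39,"jaw":5},{"dx":0,"dy":0,"dz":0,"roll":-0.45,"jaw":5},{"dx":0,"dy":0,"dz":0,"roll":-0.51,"jaw":5},{"dx":0,"dy":0,"dz":0,"roll":-0.57,"jaw":5},{"dx":0,"dy":0,"dz":0,"roll":-0.63,"jaw":5},{"dx":0,"dy":0,"dz":0,"roll":-0.667,"jaw":5}]}}

```text
time: 39.78
ee_pos: [0.5923, 0.2761, 0.2398]
ee_rot: [[-0.978, -0.209, 0.004], [-0.209, 0.978, 0.001], [-0.004, -0.0, -1.0]]
ft_force: [8.9, -3.2, 1.4]
grip_width: 0.0135
```

Call:
{"api": "carry_out", "payload": {"commands": [{"dx":0,"dy":0,"dz":0,"roll":-0.05,"jaw":5},{"dx":0,"dy":0,"dz":0,"roll":-0.11,"jaw":5},{"dx":0,"dy":0,"dz":0,"roll":-0.17,"jaw":5},{"dx":0,"dy":0,"dz":0,"roll":-0.23,"jaw":5},{"dx":0,"dy":0,"dz":0,"roll":-0.29,"jaw":5},{"dx":0,"dy":0,"dz":0,"roll":-0.35,"jaw":5},{"dx":0,"dy":0,"dz":0,"roll":-0.41,"jaw":5},{"dx":0,"dy":0,"dz":0,"roll":-0.47,"jaw":5},{"dx":0,"dy":0,"dz":0,"roll":-0.53,"jaw":5},{"dx":0,"dy":0,"dz":0,"roll":-0.59,"jaw":5},{"dx":0,"dy":0,"dz":0,"roll":-0.64,"jaw":5},{"dx":0,"dy":0,"dz":0,"roll":-0.667,"jaw":5}]}}

```text
time: 41.28
ee_pos: [0.592, 0.2752, 0.2397]
ee_rot: [[-0.67, 0.743, 0.003], [0.743, 0.67, -0.001], [-0.002, 0.002, -1.0]]
ft_force: [5.2, -8.3, 5.2]
grip_width: 0.0134
```

Call:
{"api": "carry_out", "payload": {"commands": [{"dx":0,"dy":0,"dz":0,"roll":0,"jaw":5},{"dx":0,"dy":0,"dz":0,"roll":0,"jaw":5},{"dx":0,"dy":0,"dz":0,"roll":0,"jaw":5}]}}

```text
time: 41.65
ee_pos: [0.592, 0.2751, 0.2397]
ee_rot: [[-0.671, 0.742, 0.003], [0.742, 0.671, -0.0], [-0.002, 0.002, -1.0]]
ft_force: [4.0, -7.8, 4.9]
grip_width: 0.0134
```

Call:
{"api": "carry_out", "payload": {"commands": [{"dx":0,"dy":0,"dz":0,"roll":0,"jaw":40},{"dx":0,"dy":0,"dz":0,"roll":0,"jaw":40},{"dx":0,"dy":0,"dz":0.12,"roll":0,"jaw":40},{"dx":-0.05,"dy":-0.1,"dz":0.16,"roll":0.1,"jaw":40},{"dx":-0.1,"dy":-0.22,"dz":0.16,"roll":0.155,"jaw":40},{"dx":-0.16,"dy":-0.34,"dz":0.16,"roll":0.155,"jaw":40},{"dx":-0.22,"dy":-0.46,"dz":0.16,"roll":0.155,"jaw":40},{"dx":-0.28,"dy":-0.58,"dz":0.16,"roll":0.155,"jaw":40},{"dx":-0.28,"dy":-0.7,"dz":0.16,"roll":0.155,"jaw":40},{"dx":-0.28,"dy":-0.82,"dz":0.16,"roll":0.155,"jaw":40},{"dx":-0.28,"dy":-0.92,"dz":0.16,"roll":0.155,"jaw":40},{"dx":-0.28,"dy":-0.92,"dz":0.16,"roll":0.155,"jaw":40}]}}

```text
time: 43.15
ee_pos: [0.4497, -0.1873, 0.3183]
ee_rot: [[-0.828, 0.561, 0.0], [0.561, 0.828, -0.001], [-0.0, -0.0, -1.0]]
ft_force: [-0.1, 1.3, -0.4]
grip_width: 0.0401
```

```bash
python3 - <<'E'
from h import *
for n in('scene','top'): cv2.imwrite(f'pics/{n}15.png',ctrl.snapshot(n)[:,:,::-1])
crop('pics/top15.png',80,125,120,110,6,'pics/t15.png')
crop('pics/top15.png',200,160,100,100,6,'pics/t15b.png')
crop('pics/scene15.png',225,110,160,150,5,'pics/s15.png')
E
```

```text
(no output)
```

View pics/t15.png

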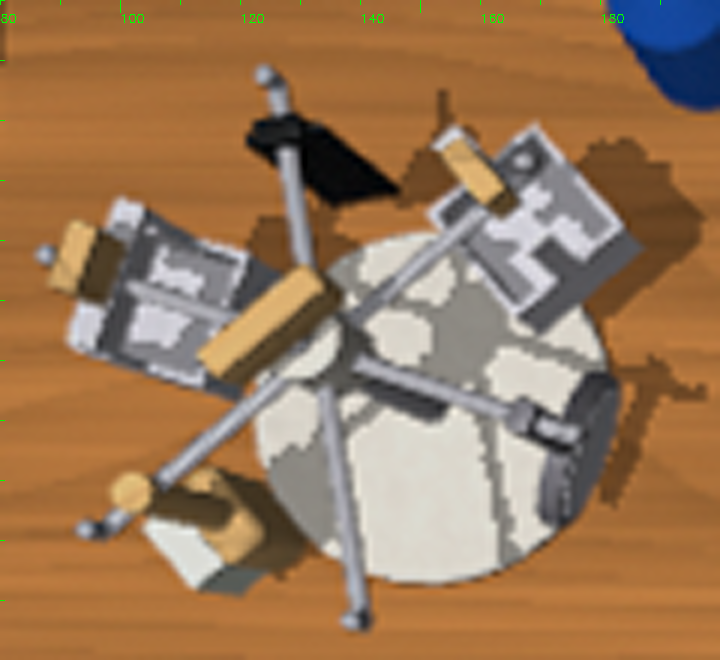

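View pics/t15b.png

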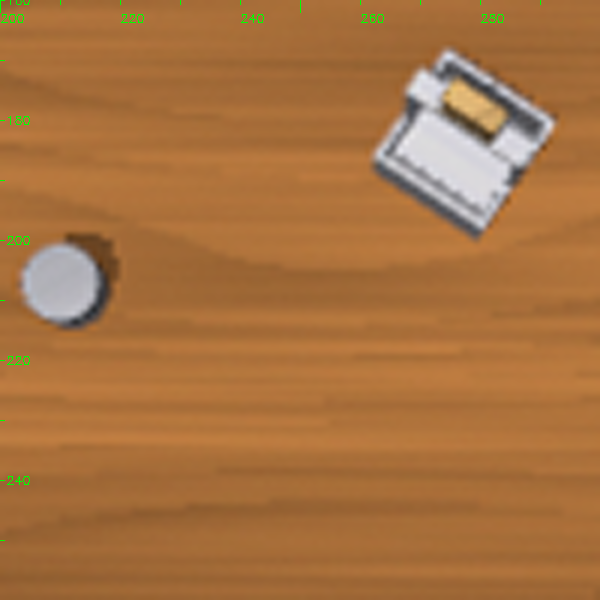

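View pics/s15.png

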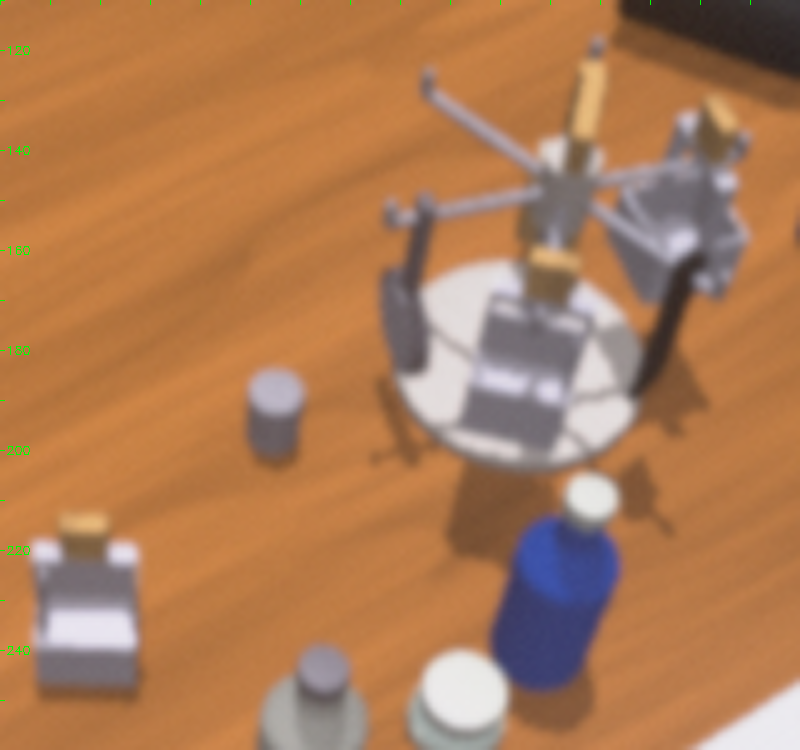

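Call:
{"api": "carry_out", "payload": {"commands": [{"dx":0.08,"dy":0.05,"dz":-0.03,"roll":0.011,"jaw":50},{"dx":0.18,"dy":0.11,"dz":-0.12,"roll":0.011,"jaw":50},{"dx":0.27,"dy":0.17,"dz":-0.22,"roll":0.011,"jaw":50},{"dx":0.331,"dy":0.2175,"dz":-0.277,"roll":0.011,"jaw":50},{"dx":0.331,"dy":0.2175,"dz":-0.277,"roll":0.011,"jaw":50},{"dx":0.331,"dy":0.2175,"dz":-0.277,"roll":0.011,"jaw":50},{"dx":0.331,"dy":0.2175,"dz":-0.277,"roll":0.011,"jaw":50}]}}

```text
time: 44.12
ee_pos: [0.6157, -0.0751, 0.1808]
ee_rot: [[-0.84, 0.542, 0.001], [0.542, 0.84, -0.0], [-0.001, 0.001, -1.0]]
ft_force: [0.4, -0.2, 0.1]
grip_width: 0.0499
```

Call:
{"api": "carry_out", "payload": {"commands": [{"dx":-0.001,"dy":-0.007,"dz":-0.05,"roll":0,"jaw":50},{"dx":-0.001,"dy":-0.007,"dz":-0.113,"roll":0,"jaw":50},{"dx":-0.001,"dy":-0.007,"dz":-0.113,"roll":0,"jaw":50},{"dx":-0.001,"dy":-0.007,"dz":-0.113,"roll":0,"jaw":50}]}}

```text
time: 44.62
ee_pos: [0.616, -0.0786, 0.1249]
ee_rot: [[-0.84, 0.542, 0.002], [0.542, 0.84, -0.0], [-0.002, 0.001, -1.0]]
ft_force: [0.3, -0.5, -0.4]
grip_width: 0.0502
```

```bash
python3 - <<'E'
from h import *
cv2.imwrite('pics/scene16.png',ctrl.snapshot('scene')[:,:,::-1])
crop('pics/scene16.png',190,160,110,110,6,'pics/s16.png')
E
```

```text
(no output)
```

View pics/s16.png

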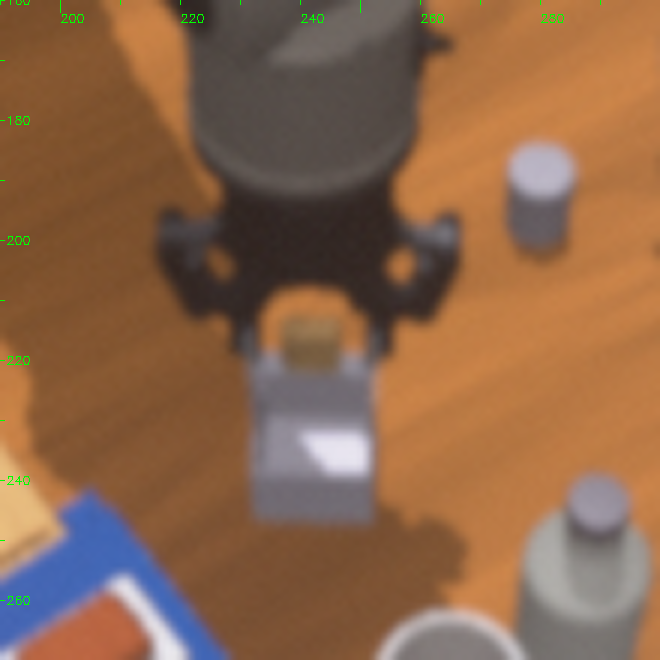

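Call:
{"api": "carry_out", "payload": {"commands": [{"dx":0,"dy":0,"dz":0,"roll":0,"jaw":18},{"dx":0,"dy":0,"dz":0,"roll":0,"jaw":18},{"dx":0,"dy":0,"dz":0,"roll":0,"jaw":18},{"dx":0,"dy":0,"dz":0,"roll":0,"jaw":18},{"dx":0,"dy":0,"dz":0,"roll":0,"jaw":18},{"dx":0,"dy":0,"dz":0.1,"roll":0,"jaw":18},{"dx":-0.06,"dy":0.02,"dz":0.2,"roll":0,"jaw":18},{"dx":-0.15,"dy":0.08,"dz":0.234,"roll":0.1,"jaw":18},{"dx":-0.24,"dy":0.16,"dz":0.234,"roll":0.2,"jaw":18},{"dx":-0.33,"dy":0.24,"dz":0.234,"roll":0.3,"jaw":18},{"dx":-0.4,"dy":0.32,"dz":0.234,"roll":0.4,"jaw":18},{"dx":-0.4,"dy":0.32,"dz":0.234,"roll":0.5,"jaw":18}]}}

```text
time: 46.18
ee_pos: [0.4134, 0.0841, 0.2408]
ee_rot: [[-0.975, -0.221, 0.001], [-0.221, 0.975, -0.0], [-0.001, -0.0, -1.0]]
ft_force: [1.4, -1.3, -0.8]
grip_width: 0.0271
```

Call:
{"api": "carry_out", "payload": {"commands": [{"dx":0.004,"dy":0.08,"dz":0,"roll":0,"jaw":18},{"dx":0.004,"dy":0.16,"dz":0,"roll":0,"jaw":18},{"dx":0.004,"dy":0.24,"dz":0,"roll":0,"jaw":18},{"dx":0.004,"dy":0.306,"dz":0,"roll":0,"jaw":18},{"dx":0.004,"dy":0.306,"dz":0,"roll":0,"jaw":18},{"dx":0.004,"dy":0.306,"dz":0,"roll":0,"jaw":18},{"dx":0.004,"dy":0.306,"dz":0,"roll":0,"jaw":18}]}}

```text
time: 47.05
ee_pos: [0.4176, 0.2338, 0.2402]
ee_rot: [[-0.978, -0.21, 0.0], [-0.21, 0.978, -0.0], [-0.0, -0.0, -1.0]]
ft_force: [0.3, 0.3, -0.9]
grip_width: 0.0273
```

Call:
{"api": "carry_out", "payload": {"commands": [{"dx":0.03,"dy":0.012,"dz":0,"roll":0,"jaw":18},{"dx":0.06,"dy":0.02,"dz":0,"roll":0,"jaw":18},{"dx":0.09,"dy":0.027,"dz":0,"roll":0,"jaw":18},{"dx":0.12,"dy":0.034,"dz":0,"roll":0,"jaw":18},{"dx":0.15,"dy":0.041,"dz":0,"roll":0,"jaw":18},{"dx":0.173,"dy":0.046,"dz":0,"roll":0,"jaw":18},{"dx":0.173,"dy":0.046,"dz":0,"roll":0,"jaw":18},{"dx":0.173,"dy":0.046,"dz":0,"roll":0,"jaw":18}]}}

```text
time: 48.05
ee_pos: [0.5035, 0.2577, 0.24]
ee_rot: [[-0.977, -0.211, -0.0], [-0.211, 0.977, -0.0], [0.0, -0.0, -1.0]]
ft_force: [-0.2, -0.5, -1.5]
grip_width: 0.0269
```

```bash
python3 - <<'E'
from h import *
cv2.imwrite('pics/scene17.png',ctrl.snapshot('scene')[:,:,::-1])
crop('pics/scene17.png',260,60,120,140,5,'pics/s17.png')
E
```

```text
(no output)
```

View pics/s17.png

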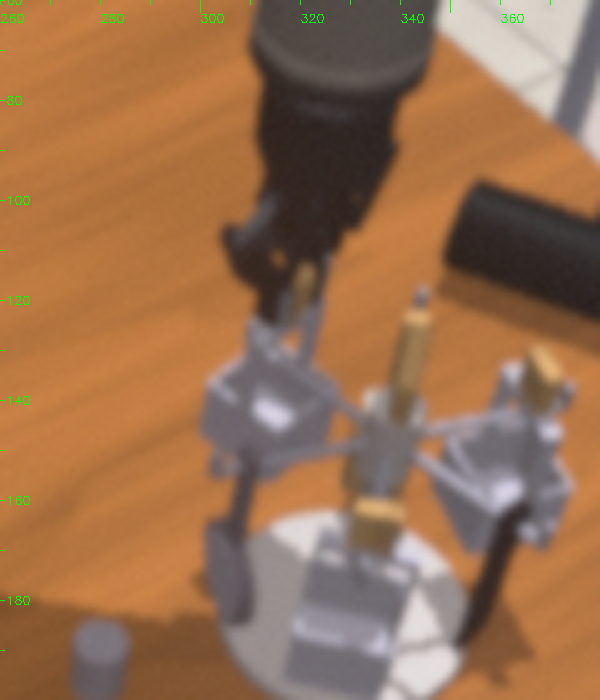

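The third caddy lines up on the hook as the other two did, so I'll lower it, release and retreat.

Call:
{"api": "carry_out", "payload": {"commands": [{"dx":0,"dy":0,"dz":-0.02,"roll":0,"jaw":18},{"dx":0,"dy":0,"dz":-0.04,"roll":0,"jaw":18},{"dx":0,"dy":0,"dz":-0.048,"roll":0,"jaw":18},{"dx":0,"dy":0,"dz":-0.052,"roll":0,"jaw":18},{"dx":0,"dy":0,"dz":-0.053,"roll":0,"jaw":18},{"dx":0,"dy":0,"dz":-0.053,"roll":0,"jaw":18}]}}

```text
time: 48.85
ee_pos: [0.5037, 0.2579, 0.214]
ee_rot: [[-0.977, -0.211, -0.0], [-0.211, 0.977, -0.0], [0.0, 0.0, -1.0]]
ft_force: [-4.0, -2.2, 5.3]
grip_width: 0.0267
```

Call:
{"api": "carry_out", "payload": {"commands": [{"dx":0,"dy":0,"dz":0.003,"roll":0,"jaw":45},{"dx":0,"dy":0,"dz":0.003,"roll":0,"jaw":45},{"dx":0,"dy":0,"dz":0.003,"roll":0,"jaw":45},{"dx":0,"dy":0,"dz":0.03,"roll":0,"jaw":45},{"dx":0,"dy":0,"dz":0.08,"roll":0,"jaw":45},{"dx":0,"dy":0,"dz":0.18,"roll":0,"jaw":45},{"dx":-0.08,"dy":-0.1,"dz":0.2,"roll":0,"jaw":45},{"dx":-0.1,"dy":-0.22,"dz":0.2,"roll":0,"jaw":45},{"dx":-0.1,"dy":-0.34,"dz":0.2,"roll":0,"jaw":45},{"dx":-0.1,"dy":-0.46,"dz":0.2,"roll":0,"jaw":45},{"dx":-0.1,"dy":-0.58,"dz":0.2,"roll":0,"jaw":45},{"dx":-0.1,"dy":-0.7,"dz":0.2,"roll":0,"jaw":45}]}}

```text
time: 50.35
ee_pos: [0.4537, -0.0941, 0.3148]
ee_rot: [[-0.977, -0.211, 0.002], [-0.211, 0.977, 0.0], [-0.002, -0.0, -1.0]]
ft_force: [0.3, 0.5, 0.5]
grip_width: 0.0448
```

```bash
python3 - <<'E'
from h import *
for n in('scene','top'): cv2.imwrite(f'pics/{n}18.png',ctrl.snapshot(n)[:,:,::-1])
crop('pics/top18.png',80,125,120,110,6,'pics/t18.png')
crop('pics/scene18.png',225,110,160,150,5,'pics/s18.png')
E
```

```text
(no output)
```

View pics/t18.png

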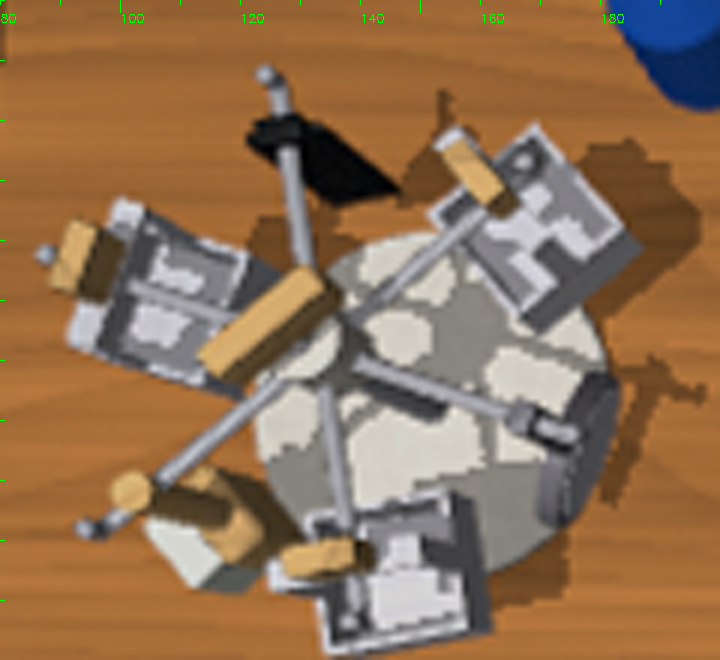

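View pics/s18.png

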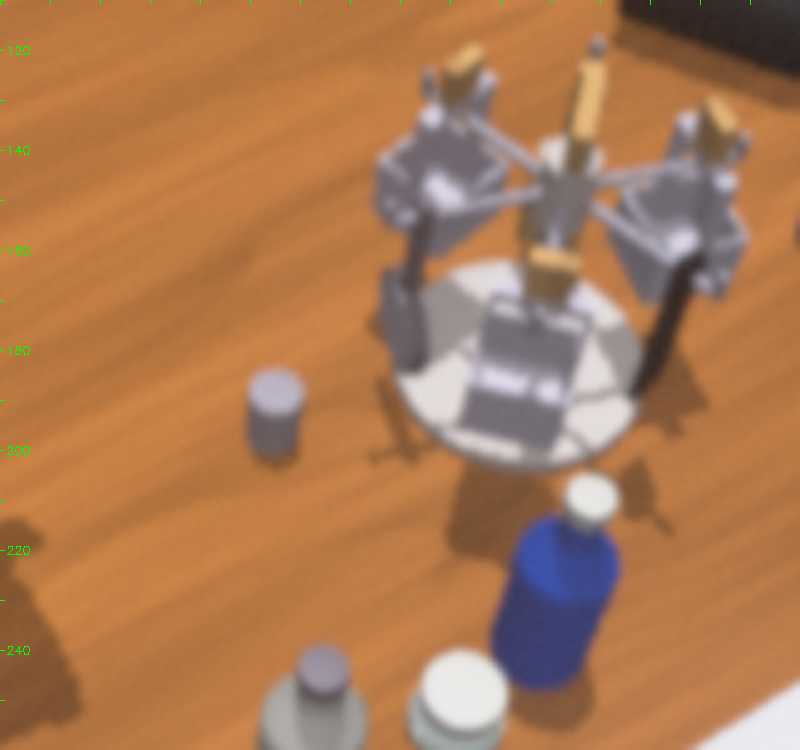

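View pics/top18.png

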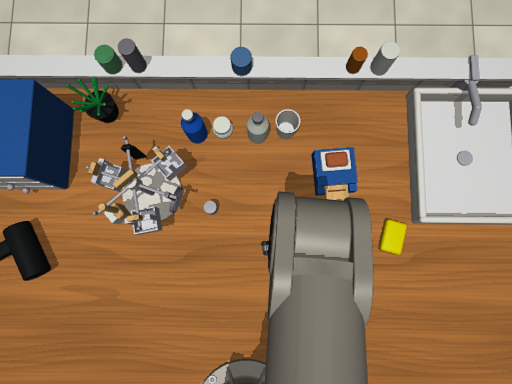

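```bash
python3 -c "
from workcell import ctrl
print(ctrl.finish_job(), ctrl.observe()['time'])"
```

```text
the job is handed in; nothing more can be done
the job is handed in; nothing more can be done
```

I slid the soap board into the riser's slot and hung all three caddies on the carousel, and I handed the job in at about 50 s of the 210 s allowed. `ctrl.finish_job()` gives no verdict.

- **Board:** I gripped it by the fin, turned it round and pushed it in finless end first. It met the stop at 22 N. In the picture after release, the distance from its rear end to the slot's roof edge measured 77 mm against the 80 mm expected. That is about the measuring error, and a short insertion would have read more than 80 mm, not less. It was still in the slot in the last top view.
- **Caddies:** I turned the carousel by its knob three times, about 58°, 120° and 120° clockwise. Each caddy was hung on the free hook at the front, at a measured direction of about -168°. The carousel's exact front is not visible, so I chose an angle between straight back and straight towards the robot.
- **Last checks:** The final pictures show three upright caddies on three separate hooks. The bottles, tin and other things look unmoved, and the arm is clear of everything.
- **Disagreements:** The two cameras differed by about 4 mm, so I worked between their readings. While I twisted the knob, side forces of up to 25 N showed I was gripping 2 to 3 mm off its axis.

No caddy on the counter had moved between looks.

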